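# Find the high spot of a spindle's collar in a V-block

## Task

On the V-block stand, pull the dial indicator gently down by the tab on its arm until the plunger rests on the spindle's collar and is pushed in about 5 mm (the needle five divisions round), and never drive the plunger to its stop. Then turn the spindle in its V-block by its star handle to find the collar's high spot, where the dial reads most, and leave that spot under the plunger with the spindle still seated. Handle the spindle gently, and leave the other things on the bench where they are.

Things in the scene. Friction and masses are not known exactly. Their poses are not given: they have to be found in the camera images.
- vee (a point): Centre of the fixed V-block stand (yaw up to 0.4 rad): the point on the spindle's axis, 80 mm above the bench, midway between two open-topped V lands 20 mm long at y = -55 and +55 mm. y along the spindle, z up, x level, away from the robot, towards the post. Base plate 16 mm thick, x -65 to +105, y -75 to +75 mm
- post (a point): Top of the indicator's round post, 18 mm thick, 126 mm above and 85 mm to +x of the V-block centre
- spindle: Loose steel spindle, 20 mm thick, 0.6 to 0.9 kg, in the V-block. Origin on its axis, mid collar; y along the axis. The brass collar, 40 mm across, 20 mm long, sits 2.5 mm off the axis: its high spot is 22.5 mm from the axis, the opposite side 17.5; it starts on any side but within 1.1 rad of the top. Oiled: turns with 1 to 3 N at the star handle's arms; stays where left; can lift out
- star (a point): Middle of the star handle, on the spindle's axis 97 mm to -y of the collar: six round arms 8 mm thick with round ends, reaching 47 mm out, 60 degrees apart in the spindle's x-z plane, one along each of +x and -x; hub 28 mm across. Closed fingertips outside an upper arm, 10 mm below its end, can carry that end over the top round its circle; a hard level push or downward pull lifts the spindle
- tab (a point): Upright steel tab on the indicator's arm, 12 mm thick along y, 24 mm along x; the point is 19 mm below its top and 33 mm above the arm's upper face. Axes as those of the V-block stand. Pinch it across y and move it straight up or down
- carriage (a joint): Height slide of the indicator's arm on the post: 0 = top, grows downwards, to 0.045 m. It takes about 8 N to slide and stays where it is left. At 0 the plunger, when out, ends 42.5 mm above the spindle's axis
- plunger: Sprung plunger of the indicator, pointing down; the origin is its lower tip, at x = 0, y = 0 of the V-block stand. Spring 0.25 N per mm from 1 N, travel 11.8 mm to its stop
- needle (a joint): Needle of the dial (face up, 48 mm across, 12 divisions, above the plunger): 0 when the plunger is out, pointing towards -x at the long mark, and turns clockwise from above by 0.5236 rad (one division) for each mm that the plunger is pushed in; 5 mm is 2.62 rad
- flask: Small clear jar with a blue cap, 52 mm across, 95 mm tall; origin under its middle; to be left alone
- eyepiece: Black microscope eyepiece standing on its tube, 36 mm across, 58 mm tall; origin under its middle; to be left alone
- objective: Metal microscope objective standing nose up, 24 mm across, 42 mm tall; origin under its middle; to be left alone
- driver: Screwdriver with a black handle, about 160 mm long, lying flat; to be left alone
- dish: Shallow glass dish, 90 mm across, 16 mm tall; origin under its middle; to be left alone
- spacer: Metal spacer ring, 44 mm across, 12 mm tall; origin under its middle; to be left alone
There are look-alikes about, which are no part of the job. Leave any green, orange or pink look-alike of the part that bears vee alone.

How it is judged:
On the way, in this order (a step that is already met when the one before it is completed fails the run):
1. the plunger rests on the collar, pushed in 4 to 6 mm (needle 2.09 to 3.14 rad), and is steady there for 0.4 s (contact force between plunger and spindle above 0.8 N and value of joint needle between 2.09 and 3.14 rad), for 0.4 s.
2. the spindle is turned until the collar's high spot is under the plunger, the spindle seated (contact force between plunger and spindle above 0.8 N and z of plunger in the frame of vee above 0.0215 m and z of spindle in the frame of vee between -0.003 and 0.0015 m and angle between the y axis of spindle and the y axis of vee, either way round below 0.03 rad), for 0.2 s.
At the end, for the whole second after the job is handed in: The plunger rests on the collar (over 0.8 N), its tip more than 21.5 mm above the V-block's centre point, so that the high spot (22.5 mm, less some 0.5 mm of give) is within about 0.6 rad of the top; the spindle is at rest, seated within 1.5 mm and 0.03 rad (all of step 2 and angular speed of spindle below 0.1 rad/s); the robot touches nothing.
It fails at once if the plunger is driven to its stop (needle past 6.1 rad) or pressed on the spindle with more than 7 N (value of joint needle above 6.1 rad or contact force between plunger and spindle above 7 N).
It fails at once if the spindle is lifted more than 5 mm out of the V-block (z of spindle in the frame of vee above 0.005 m).
It fails at once if the fingers push the spindle with more than 22 N (contact force between the fingers and spindle above 22 N).
It fails at once if another thing on the bench is moved by more than 30 mm (distance of any of flask, eyepiece, objective, driver, dish, spacer from where it was at the start of the episode above 0.03 m).
It also fails if it takes over 72 s, if anything falls off the work surface, if the arm or the gripper's body presses on something with over 40 N, if the wrist force passes 120 N, or if a joint passes its speed limit or range.

## Robot

A 6-joint arm with a two-finger parallel gripper is mounted at the origin on the work surface. World frame = base frame: x ahead of the robot, y to its left, z up, the work surface at z = 0. Lengths are in m, angles in rad, forces in N, time in s.
With the tool pointing down it reaches from about 0.2 to 0.875 m from the base axis. Payload 3.4 kg.
Tool frame: the origin (TCP) lies midway between the tips of the shut fingers; the grasp point (between the pads) lies 19 mm behind it (r.grip_point_offset is the distance from the TCP to the grasp point, in m); z points along the fingers, y is the direction in which the jaws open and shut (so a half turn about z gives the same grasp; the last joint's range is limited). The gripper opens to 94 mm and grips with 3 to 60 N. Pads are 16 mm wide; open, the fingers measure 119 mm over their backs; the gripper's body (75 mm by 177 mm) begins 78 mm behind the grasp point.
Start: joints at [-1.257, 0.276, 1.505, -0, 1.361, -0.121], TCP at [0.242, -0.522, 0.205] pointing down, gripper open.
Joint ranges: [-2.89, 2.89], [-0.75, 2.08], [0.22, 2.7], [-1.18, 4.32], [0.11, 2.71], [-2.7, 2.7]. Speed limits (rad/s): [2.57, 2.57, 3.14, 3.14, 3.14, 3.14].

## Interface

Orientations are given as a unit quaternion [w, x, y, z].
In Python, from bench import r gives the robot as it stands.
- The arm moves only by the shell command python3 -m handwheel 'ROWS' [OPENING] [FORCE]. ROWS is JSON, a list of rows, each a list of 2 entries, a list of its own where there are three numbers: the shift along the world's x, y, z in cm, then the turn about the world's z in rad. A call has 1 to 20 rows; each row is the pose to reach, as a shift and turn from the pose measured when the call began; what a row does not reach only later rows make up. A row lasts 1/12 s, in which the tool goes at most 41.7 mm and 7.16 degrees, less where a joint would pass 70% of its speed; a pose out of reach is approached as far as the arm can. A call with a gripper value outside its range is refused whole. OPENING is the opening, from 0 (shut) to 1 (fully open), set as the call begins (- or left out, the last holds). The fingers move at their own pace and stop on an object; FORCE is the grip in N (left out, the last holds). Time passes only in rows, so rows that repeat a pose let the fingers close. It gives the time, the measured TCP pose, the force and the opening at its end, in the units of the state.
- r.state(): the state, without advancing time (a new reading comes with each control period).
- r.read_camera(name): name is "scene" or "top" or "wrist"; returns (picture, depth): 480x640x3 uint8, red, green, blue; 480x640 float32, m along the optical axis (not along the pixel's ray), 0 where there is no reading.
- r.camera_params(name): a dict with "fx", "fy", "cx", "cy" (pixels), "extrinsics" (4x4, takes a point from world to camera coordinates). Camera axes: x right, y down, z forward; pixel columns grow to the right and rows downward; lengths in m; the calibration is good to about 2 mm. A picture is of the moment at which its call begins: read the wrist's pose just before it. camera_params takes no time and is no camera call; for the wrist camera it gives the pose at the moment of the call.
- r.sign_off(): hands the job in, once; it reports no verdict.
The state is a dict: "clock": time; "joint_pos": joint angles; "qd": joint speeds; "tau": joint torques, N m; "ee_pos": TCP position; "tcp_rot": TCP orientation; "ft_force": force on the tool from outside, world axes, zero at the start; "wrist_torque": the same for the moment, N m; "finger_gap": finger opening in m.
Only numpy, scipy, OpenCV 4.12 (cv2) and the standard library are available. Lean on these libraries where they do the work, as an engineer would, in place of code of your own. Each camera call takes 0.05 s, during which the arm holds its last target.

## Working session

There is one attempt and no reset: what is moved stays moved. The work goes in short steps, Python scripts to look and compute and a shell command to move; the robot and the scene stay as the last step left them, time stands still between calls to the robot, and variables do not carry over. Pictures are saved under pics/ and viewed, and the job is handed in when it is done.

```bash
ls; mkdir -p pics; cat > h.py <<'E'
import numpy as np, cv2, sys
from bench import r
def grab(name,tag):
    s=r.state(); P=r.camera_params(name); im,d=r.read_camera(name)
    np.savez(f'{tag}.npz',im=im,d=d,fx=P['fx'],fy=P['fy'],cx=P['cx'],cy=P['cy'],E=np.array(P['extrinsics']))
    cv2.imwrite(f'pics/{tag}.png',im[:,:,::-1]); return im,d
def ld(tag): return np.load(f'{tag}.npz')
def w(tag,u,v,z=None,dep=None):
    L=ld(tag);E=L['E'];Ri=E[:3,:3].T;o=-Ri@E[:3,3]
    ray=Ri@np.array([(u-L['cx'])/L['fx'],(v-L['cy'])/L['fy'],1])
    if z is not None: return o+ray*(z-o[2])/ray[2]
    if dep is None: dep=L['d'][int(round(v)),int(round(u))]
    return o+ray*dep
def proj(tag,p):
    L=ld(tag);q=L['E']@np.append(p,1);return L['fx']*q[0]/q[2]+L['cx'],L['fy']*q[1]/q[2]+L['cy']
def crop(tag,u0,v0,u1,v1,k,out):
    im=cv2.imread(f'pics/{tag}.png')[v0:v1,u0:u1]
    cv2.imwrite(f'pics/{out}.png',cv2.resize(im,None,fx=k,fy=k,interpolation=cv2.INTER_CUBIC))
E
python3 - <<'E'
from h import *
for n in('scene','top','wrist'): grab(n,n+'0')
s=r.state();print(s)
E
```

```text
pics
{'clock': 0.15, 'joint_pos': array([-1.25698406e+00,  2.76427345e-01,  1.50579675e+00,  2.37982724e-05,
        1.36069119e+00, -1.21024945e-01]), 'qd': array([-5.24686135e-05, -2.68967474e-03, -4.81693044e-03, -4.26045883e-04,
        2.23035959e-05,  6.09388517e-05]), 'tau': array([ 8.46700405e-04, -4.04925191e+01, -2.37432843e+01,  7.01730978e-02,
        3.15443915e-02, -8.01412330e-05]), 'ee_pos': array([ 0.24209119, -0.52110805,  0.20483438]), 'tcp_rot': array([-6.59363474e-04,  9.76457857e-01,  2.15707246e-01, -5.20659640e-05]), 'ft_force': array([ 0.5462836 , -0.39686129,  0.16103457]), 'wrist_torque': array([ 0.01557339, -0.0405475 ,  0.05122852]), 'finger_gap': 0.09413456825930881}
```

View pics/scene0.png

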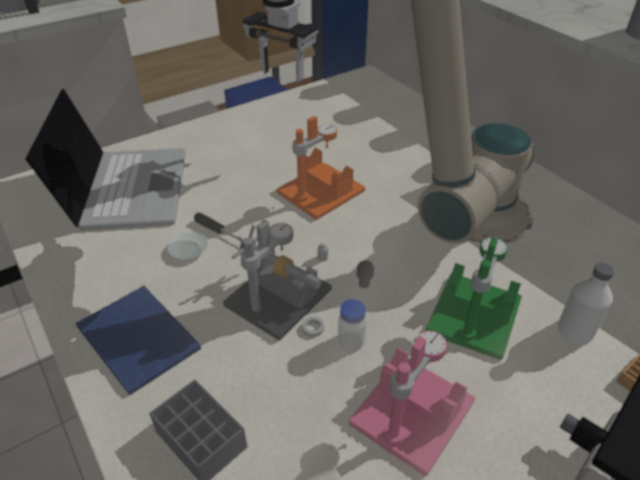

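View pics/top0.png

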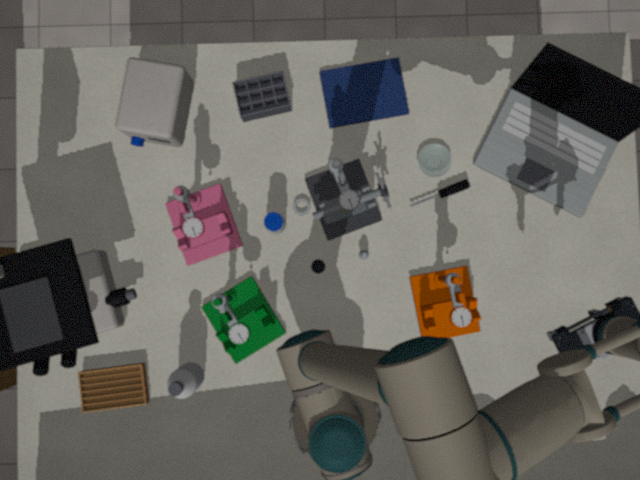

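View pics/wrist0.png

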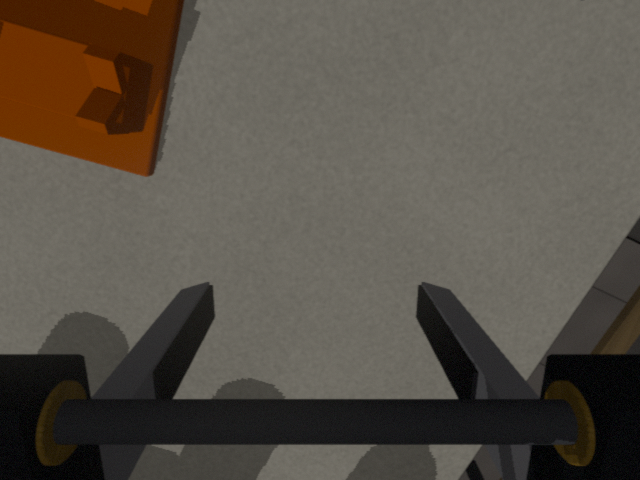

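Four V-block stands show in the top view: grey (343,200), pink (204,224), green (243,320) and orange (445,302). The grey one is the only one not excluded, and it carries the spindle with the brass collar. I'll check it in a close crop.

```bash
python3 - <<'E'
from h import *
crop('top0',290,145,410,250,6,'topc'); crop('scene0',200,200,360,340,5,'scenec')
for u,v in [(343,200),(317,237),(382,222),(347,199),(338,166),(320,160)]: print(u,v,w('top0',u,v))
E
```

```text
343 200 [ 0.53331875 -0.030714    0.17640908]
317 237 [ 0.45967925  0.03184579 -0.0018073 ]
382 222 [ 0.4933028  -0.13612703 -0.00183172]
347 199 [ 0.53567051 -0.04001163  0.17339122]
338 166 [ 0.60768715 -0.02103211  0.19855935]
320 160 [ 0.65875441  0.01830136 -0.00444068]
```

View pics/topc.png

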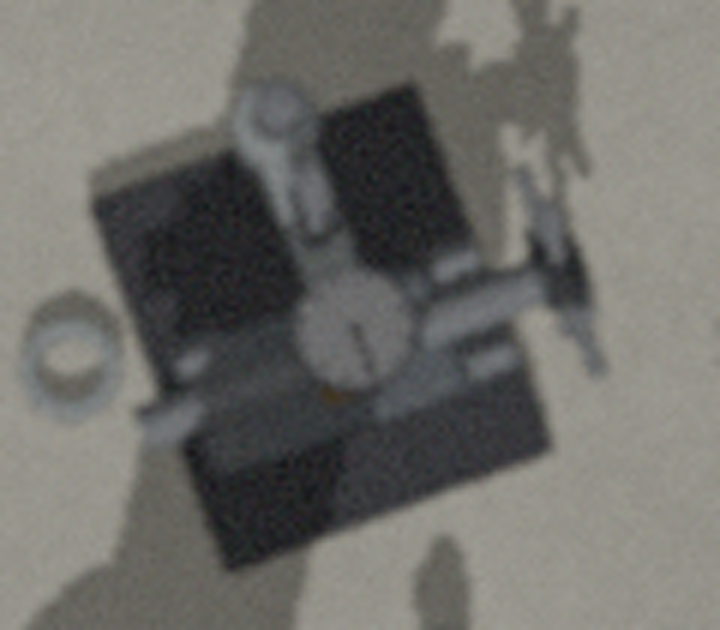

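View pics/scenec.png

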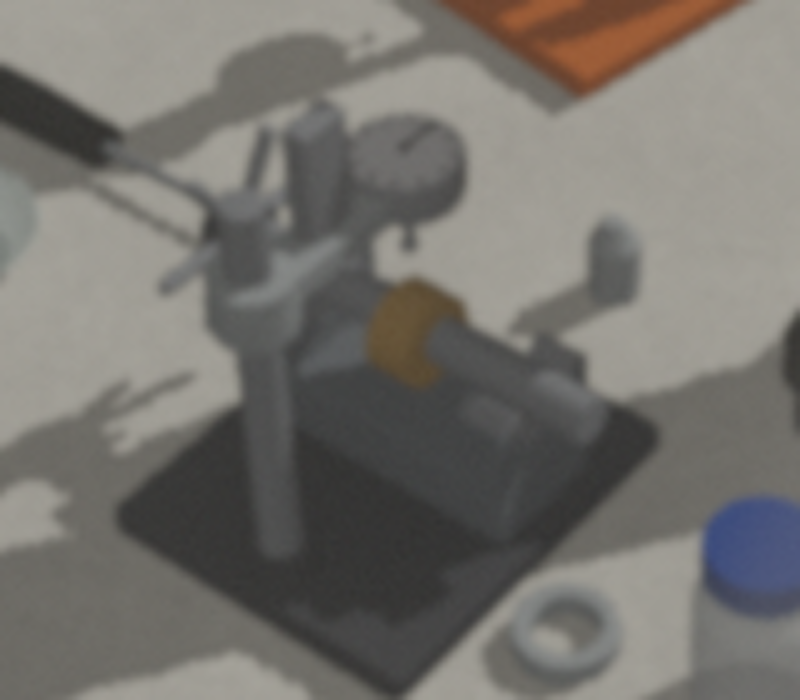

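```bash
python3 - <<'E'
from h import *
c=[(93,205),(413,85),(550,447),(232,570)]
W=np.array([w('top0',290+(a+.5)/6-.5,145+(b+.5)/6-.5,z=.016) for a,b in c])[:,:2]
L=np.array([(.105,.075),(.105,-.075),(-.065,-.075),(-.065,.075)])
Lc=L-L.mean(0);Wc=W-W.mean(0);H=Lc.T@Wc
th=np.arctan2(H[0,1]-H[1,0],H[0,0]+H[1,1]);R=np.array([[np.cos(th),-np.sin(th)],[np.sin(th),np.cos(th)]])
t=W.mean(0)-R@L.mean(0);print(th,t,W-(L@R.T+t))
for n,a,b in[('posttop',275,108),('tabtop?',312,215),('dialcentre',355,330)]:
  for z in(.206,):
    p=w('top0',290+(a+.5)/6-.5,145+(b+.5)/6-.5,z=z)[:2];print(n,p,R.T@(p-t), w('top0',290+a/6,145+b/6)[2])
np.savez('vee',th=th,t=t)
# point cloud in vee frame from scene & top
for tag in('scene0','top0'):
    L_=ld(tag);d=L_['d'];v,u=np.mgrid[0:480,0:640];
    Q=np.stack([(u-L_['cx'])/L_['fx']*d,(v-L_['cy'])/L_['fy']*d,d],-1).reshape(-1,3)[d.ravel()>0]
    E=L_['E'];P=(Q-E[:3,3])@E[:3,:3]
    p=np.c_[(P[:,:2]-t)@R,P[:,2]-.08]
    m=(abs(p[:,0]-.045)<.012)&(abs(p[:,1])<.02)&(p[:,2]>.03);q=p[m];print(tag,'tab',len(q),np.round(np.percentile(q,[5,50,95],axis=0),4).tolist())
    m=(np.hypot(p[:,0]-.085,p[:,1])<.008)&(p[:,2]>.03);q=p[m];print('post',np.round(np.percentile(q,[5,50,95],axis=0),4).tolist())
    m=(np.hypot(p[:,0],p[:,1])<.02)&(p[:,2]>.03);q=p[m];print('dial',np.round(np.percentile(q,[5,50,95],axis=0),4).tolist())
    m=(abs(p[:,1]+.097)<.02)&(np.hypot(p[:,0],p[:,2])<.055)&(p[:,2]>-.06);q=p[m];print('star',len(q));print(np.round(q[np.argsort(q[:,2])][::max(1,len(q)//25)],3).tolist())
E
```

```text
0.33272234216075364 [ 0.5347234  -0.04431892] [[-0.00135646 -0.00312861]
 [-0.00299199  0.00121178]
 [ 0.00172563  0.003811  ]
 [ 0.00262281 -0.00189417]]
posttop [ 0.6142703  -0.01526754] [0.08467297 0.00147671] 0.2028201590755243
tabtop? [ 0.57390447 -0.02776082] [0.04244042 0.00285278] 0.2229738766469378
dialcentre [ 0.53061589 -0.04234522] [-0.0032376   0.00320703] 0.1695121206679835
scene0 tab 342 [[0.0358, -0.0044, 0.0806], [0.047, 0.0055, 0.1127], [0.0567, 0.0104, 0.14]]
post [[0.0808, -0.0038, 0.0339], [0.0887, 0.0034, 0.1091], [0.0926, 0.0076, 0.1285]]
dial [[-0.016, -0.0155, 0.0534], [0.0005, 0.0004, 0.0923], [0.0158, 0.0162, 0.0945]]
star 182
[[0.025, -0.093, -0.033], [0.013, -0.092, 0.0], [0.043, -0.092, 0.001], [0.013, -0.1, 0.002], [0.029, -0.09, 0.003], [0.014, -0.094, 0.003], [0.023, -0.09, 0.004], [0.047, -0.092, 0.004], [0.021, -0.095, 0.005], [0.039, -0.094, 0.005], [-0.025, -0.093, 0.006], [-0.021, -0.092, 0.007], [0.04, -0.091, 0.008], [-0.006, -0.081, 0.01], [-0.004, -0.1, 0.017], [0.016, -0.092, 0.022], [-0.008, -0.091, 0.025], [-0.015, -0.09, 0.026], [0.017, -
[... 413 characters left out ...]
922], [0.0158, 0.0154, 0.0968]]
star 239
[[-0.023, -0.091, -0.037], [0.018, -0.09, -0.026], [-0.028, -0.094, -0.003], [-0.022, -0.09, 0.0], [0.019, -0.093, 0.002], [-0.046, -0.091, 0.002], [-0.043, -0.095, 0.004], [-0.009, -0.082, 0.004], [-0.045, -0.094, 0.005], [-0.039, -0.091, 0.006], [0.03, -0.094, 0.007], [0.006, -0.082, 0.007], [0.001, -0.103, 0.009], [-0.003, -0.078, 0.01], [-0.002, -0.081, 0.011], [0.004, -0.078, 0.011], [-0.008, -0.084, 0.012], [-0.005, -0.082, 0.013], [0.002, -0.085, 0.014], [-0.002, -0.088, 0.015], [0.001, -0.087, 0.017], [0.009, -0.097, 0.019], [0.013, -0.093, 0.025], [-0.014, -0.095, 0.028], [0.015, -0.096, 0.033], [0.016, -0.093, 0.038], [0.018, -0.093, 0.043]]
```

The grey stand at (343,200) is the right one: it has the spindle, brass collar and six-arm star, and its yaw is about 0.33. I'll raise the arm and move over it for a wrist view.

```bash
python3 -m handwheel '[[[0,0,4],0],[[0,0,8],0],[[0,0,12],0],[[0,0,16],0],[[2,3,18],0],[[4,6,18],-0.05],[[6,9,18],-0.1],[[8,12,18],-0.1],[[10,15,18],-0.1],[[12,18,18],-0.1],[[14,21,18],-0.1],[[16,24,18],-0.1],[[18,27,18],-0.1],[[20,30,18],-0.1],[[22,33,18],-0.1],[[24,36,18],-0.1],[[26,39,18],-0.1],[[28,42,18],-0.1],[[29,44,18],-0.1],[[29,45,18],-0.1]]'
python3 -m handwheel '[[[0,0,0],0],[[0,0,0],0]]'
python3 - <<'E'
from h import *
s=r.state();print(s['ee_pos'],s['tcp_rot'],s['joint_pos'])
grab('wrist','w1');grab('scene','s1')
E
```

```text
clock: 1.82
ee_pos: [0.5336, -0.0684, 0.3838]
tcp_rot: [-0.001, 0.986, 0.168, -0.0]
ft_force: [0.4, -0.4, 0.2]
finger_gap: 0.0941
clock: 1.98
ee_pos: [0.5331, -0.0684, 0.3835]
tcp_rot: [-0.001, 0.986, 0.169, -0.001]
ft_force: [-0.5, 0.4, -0.3]
finger_gap: 0.0942
[ 0.53306177 -0.06840663  0.38345584] [-1.34451302e-03  9.85645252e-01  1.68822028e-01 -8.67057516e-04] [-0.25838893  0.17368012  1.2152409   0.00175649  1.75536518  0.97345815]
```

View pics/w1.png

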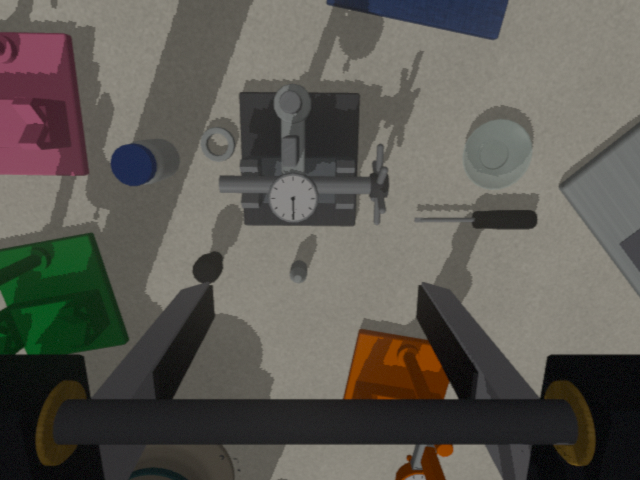

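```bash
python3 - <<'E'
from h import *
crop('w1',205,75,405,235,4,'w1c'); crop('s1',215,205,345,320,6,'s1c')
E
```

```text
(no output)
```

View pics/w1c.png

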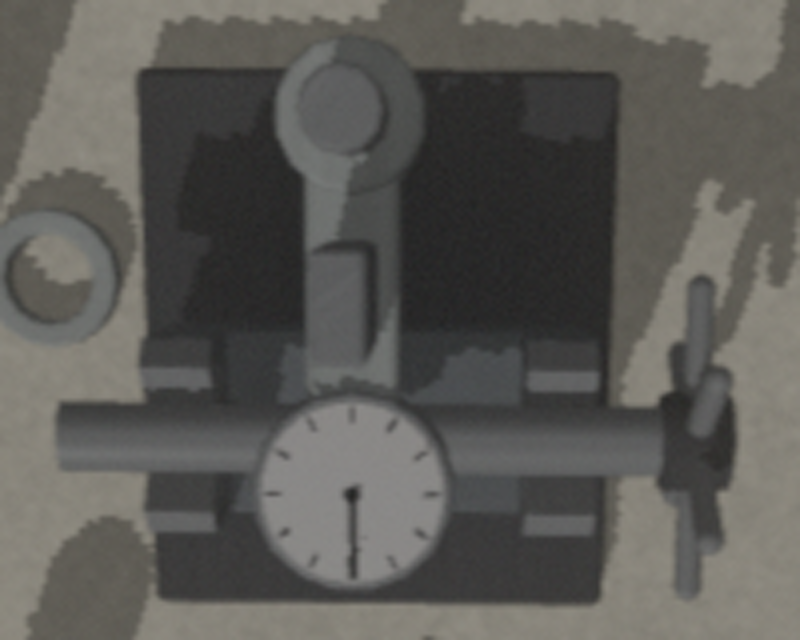

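View pics/s1c.png

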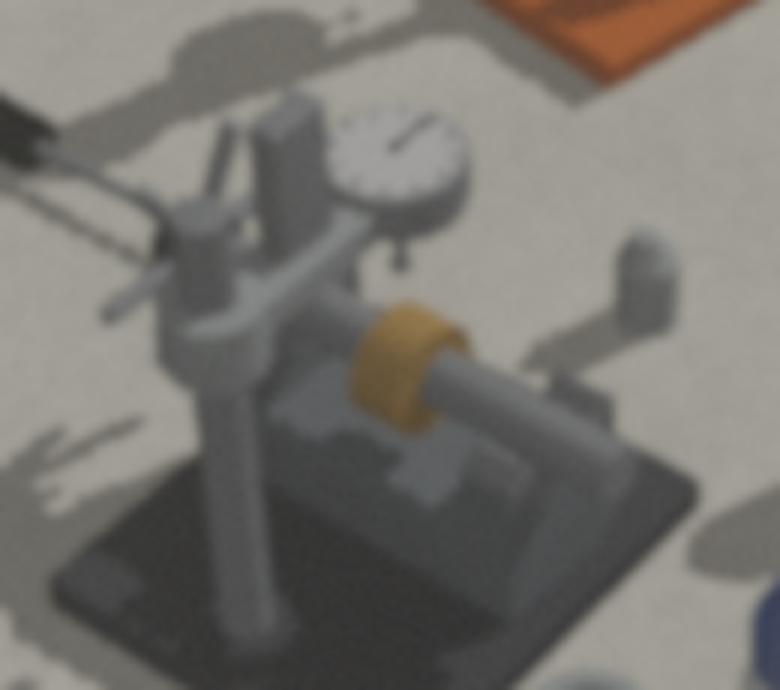

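```bash
cat >> h.py <<'E'
def vee():
    V=np.load('vee.npz');return float(V['th']),V['t']
def v2w(p):
    th,t=vee();c,s=np.cos(th),np.sin(th);return np.array([c*p[0]-s*p[1]+t[0],s*p[0]+c*p[1]+t[1],p[2]+.08])
def w2v(p):
    th,t=vee();c,s=np.cos(th),np.sin(th);x,y=p[0]-t[0],p[1]-t[1];return np.array([c*x+s*y,-s*x+c*y,p[2]-.08])
E
python3 - <<'E'
from h import *
f=lambda a,b:(205+(a+.5)/4-.5,75+(b+.5)/4-.5)
c=[(140,72),(617,74),(600,602),(160,602)]
W=np.array([w('w1',*f(a,b),z=.016) for a,b in c])[:,:2]
L=np.array([(.105,.075),(.105,-.075),(-.065,-.075),(-.065,.075)])
Lc=L-L.mean(0);Wc=W-W.mean(0);H=Lc.T@Wc
th=np.arctan2(H[0,1]-H[1,0],H[0,0]+H[1,1]);R=np.array([[np.cos(th),-np.sin(th)],[np.sin(th),np.cos(th)]])
t=W.mean(0)-R@L.mean(0);print(th,t,W-(L@R.T+t))
for n,a,b,z in[('post',341,108,.206),('tabtop',340,305,.223),('dial',352,492,.172),('hub',698,440,.08),('spL',60,436,.09)]:
    p=w('w1',*f(a,b),z=z);print(n,R.T@(p[:2]-t),w('w1',*f(a,b)))
q=np.array([R.T@(w('w1',*f(a,b),z=z)[:2]-t) for a,b,z in[(341,108,.206),(352,492,.172)]])
# use post and dial as strong refs
P=[w('w1',*f(341,108),z=.206)[:2],w('w1',*f(352,492),z=.172)[:2]]
d=P[0]-P[1];th2=np.arctan2(d[1],d[0]);print('post-dial',np.hypot(*d),th2,P[1])
np.savez('vee',th=th,t=t)
E
```

```text
0.33380519342340365 [ 0.53642894 -0.04548569] [[-0.00067618 -0.00210282]
 [-0.00159844  0.00087964]
 [ 0.00111102  0.00194553]
 [ 0.0011636  -0.00072235]]
post [8.47739139e-02 5.94662519e-06] [ 0.61653695 -0.01765749  0.20534248]
tabtop [ 0.04688472 -0.00039293] [ 0.580423   -0.03029342  0.21764153]
dial [0.00057716 0.00044973] [ 0.53710691 -0.04486554  0.17353229]
hub [ 0.00022342 -0.09416815] [ 0.56855406 -0.13200933  0.09257537]
spL [0.00181531 0.08727363] [0.50942317 0.03766913 0.089394  ]
post-dial 0.08419791843732288 0.328534420465128 [ 0.5368269  -0.04487168]
```

```bash
python3 - <<'E'
from h import *
np.savez('vee',th=.332,t=np.array([.5366,-.0451]))
import h
im=cv2.imread('pics/s1.png')
x0,y0,x1,y1=255,235,315,290;k=6
base=cv2.resize(im[y0:y1,x0:x1],None,fx=k,fy=k,interpolation=cv2.INTER_CUBIC)
def draw(I,phi,yc=0):
    a=np.linspace(0,2*np.pi,90)
    for yy in(-.01,.01):
        pts=[]
        for t in a:
            p=np.array([-.0025*np.sin(phi)*-1+.02*np.cos(t),yy+yc,.0025*np.cos(phi)+.02*np.sin(t)])
            u,v=proj('s1',v2w(p));pts.append(((u+.5-x0)*k,(v+.5-y0)*k))
        cv2.polylines(I,[np.int32(pts)],True,(0,255,0) if yy>0 else (255,255,0),1)
rows=[]
A=base.copy();draw(A,0.9);B=base.copy();draw(B,-0.9)
cv2.imwrite('pics/ecc.png',np.hstack([A,B]));print(A.shape)
E
```

```text
(330, 360, 3)
```

View pics/ecc.png

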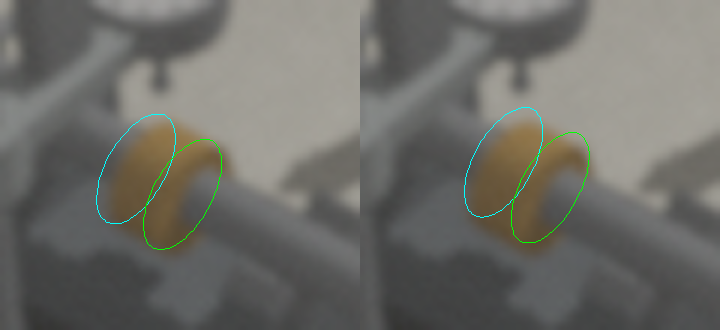

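```bash
python3 -m handwheel '[[[2,2,-3],0],[[4,3.5,-6],0],[[4.7,3.8,-9],0],[[4.7,3.8,-11],0],[[4.7,3.8,-11],0],[[4.7,3.8,-11],0]]'
python3 - <<'E'
from h import *
s=r.state();print(s['ee_pos'],s['tcp_rot'],w2v(s['ee_pos']))
grab('wrist','w2')
E
```

```text
clock: 2.58
ee_pos: [0.5791, -0.0329, 0.2733]
tcp_rot: [-0.001, 0.986, 0.167, -0.002]
ft_force: [0.4, 0.7, 0.2]
finger_gap: 0.0941
[ 0.57905695 -0.03291007  0.27333066] [-0.00118827  0.98598822  0.16680208 -0.00169854] [ 0.0441116  -0.00231392  0.19333066]
```

View pics/w2.png

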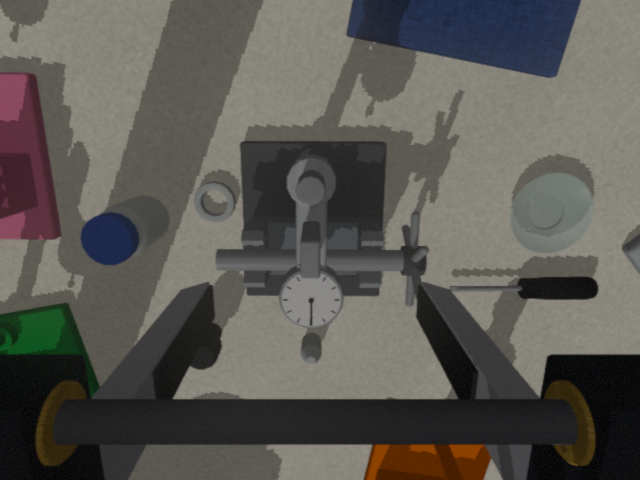

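```bash
python3 - <<'E'
from h import *
im=cv2.imread('pics/s1.png')
x0,y0,x1,y1=250,230,330,300;k=5
base=cv2.resize(im[y0:y1,x0:x1],None,fx=k,fy=k,interpolation=cv2.INTER_CUBIC)
hsv=cv2.cvtColor(base,cv2.COLOR_BGR2HSV)
base=cv2.convertScaleAbs(base,alpha=1.6,beta=0)
du,dv=0,0
def P(p):
    u,v=proj('s1',v2w(np.array(p)));return ((u+.5-x0+du)*k,(v+.5-y0+dv)*k)
def draw(I,phi,yc):
    a=np.linspace(0,2*np.pi,90)
    for yy in(-.01,.01):
        cv2.polylines(I,[np.int32([P([.0025*np.sin(phi)+.02*np.cos(t),yy+yc,.0025*np.cos(phi)+.02*np.sin(t)]) for t in a])],True,(0,255,0) if yy>0 else (255,255,0),1)
    for yy in(.012,.085):
        cv2.polylines(I,[np.int32([P([.01*np.cos(t),yy+yc,.01*np.sin(t)]) for t in a])],True,(0,0,255),1)
    for t in np.linspace(0,2*np.pi,16):
        cv2.line(I,*[tuple(np.int32(P([.01*np.cos(t),yy+yc,.01*np.sin(t)]))) for yy in(.012,.085)],(0,0,255),1)
for o in[(2,2)]:
    du,dv=o
    A=base.copy();draw(A,.9,.002);B=base.copy();draw(B,-.9,.002)
    cv2.imwrite('pics/ecc2.png',np.hstack([A,B]))
print(w2v(w('s1',317,282)))
E
```

```text
[0.00176328 0.08903707 0.00816285]
```

View pics/ecc2.png

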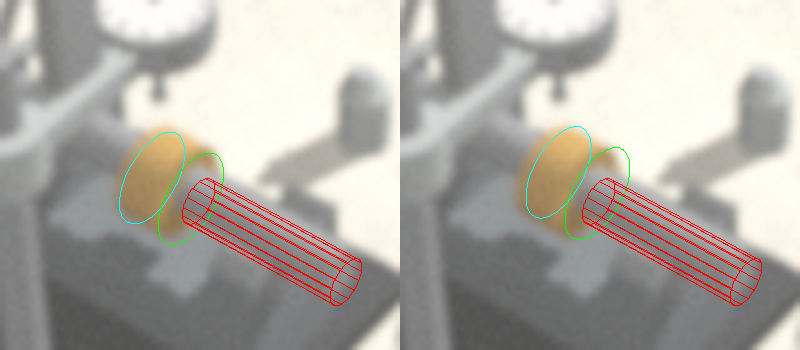

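```bash
python3 - <<'E'
from h import *
print(proj('s1',v2w([0,0,.093])),(280.5,230.3)); print(proj('s1',v2w([.085,0,.126])),(249.2,240.8))
for p,o in [([.105,.075,-.064],(0,0)),([.105,-.075,-.064],(52,590)),([-.065,.075,-.064],(697,495))]: print(proj('s1',v2w(p)),215+o[0]/6-.4,205+o[1]/6-.4)
im=cv2.imread('pics/s1.png')
x0,y0,x1,y1=262,240,332,300;k=11
b=cv2.resize(im[y0:y1,x0:x1],None,fx=k,fy=k,interpolation=cv2.INTER_CUBIC)
cv2.imwrite('pics/ecc3.png',cv2.convertScaleAbs(b,alpha=1.6))
E
```

```text
(np.float64(279.4230325676749), np.float64(229.31119350447585)) (280.5, 230.3)
(np.float64(246.96624769493843), np.float64(240.53943125777053)) (249.2, 240.8)
(np.float64(278.1728519716663), np.float64(336.95152507964946)) 214.6 204.6
(np.float64(220.88737356233594), np.float64(301.23457847361203)) 223.26666666666665 302.93333333333334
(np.float64(331.3716085805678), np.float64(284.5575477035172)) 330.7666666666667 287.1
```

View pics/ecc3.png

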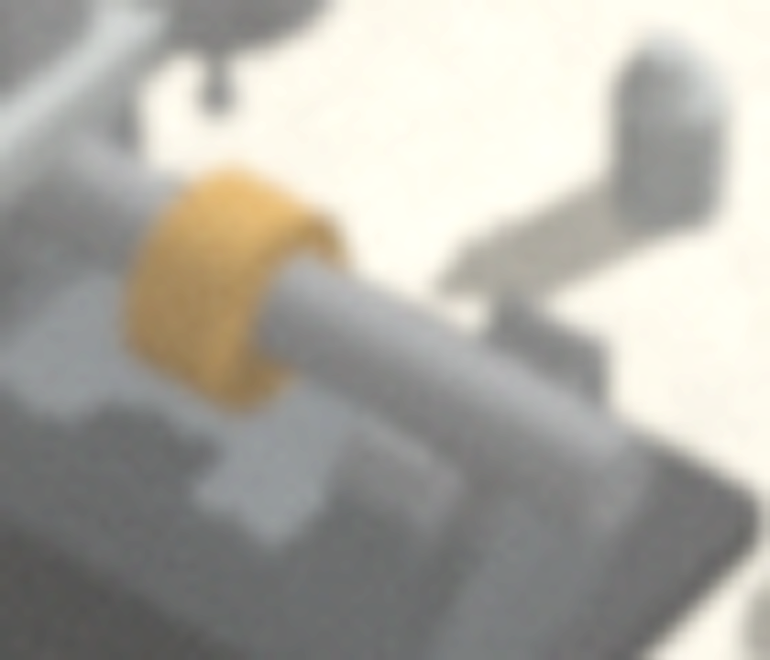

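```bash
python3 - <<'E'
from h import *
o=np.array(proj('s1',v2w([0,0,0])));ay=np.array(proj('s1',v2w([0,.05,0])))-o;ay/=np.hypot(*ay);n=np.array([-ay[1],ay[0]]);print(ay,n)
# n should be (-.48,.877)
for r_ in(.01,.02):
  q=[n@np.array(proj('s1',v2w([r_*np.cos(t),0,r_*np.sin(t)])))-n@o for t in np.linspace(0,6.28,200)];print(r_,min(q)*11,max(q)*11)
for phi in(-1.1,-.9,-.7,0,.7,.9,1.1):
  print(phi,11*(n@(np.array(proj('s1',v2w([.0025*np.sin(phi),0,.0025*np.cos(phi)])))-o)))
print(np.array(proj('s1',v2w([0,0,.01])))-o,np.array(proj('s1',v2w([.01,0,.0])))-o)
E
```

```text
[0.87692175 0.48063317] [-0.48063317  0.87692175]
0.01 -55.64880284142639 55.72080417415049
0.02 -111.22887578528594 111.52325274760189
-1.1 -13.702176170894758
-0.9 -13.914864080682007
-0.7 -13.572818715411527
0 -8.38672344213588
0.7 0.7605933308479899
0.9 3.512403321736328
1.1 6.1235429955775285
[-0.24205719 -3.62614793] [-3.26335791  2.84738543]
```

The brass collar sits low and towards +x relative to the spindle, so the high spot looks to be on the post side. Next I'll go down over the tab.

```bash
python3 -m handwheel '[[[0.1,0.3,-2],0],[[0.1,0.3,-4],0],[[0.1,0.3,-6],0],[[0.1,0.3,-8],0],[[0.1,0.3,-8.8],0],[[0.1,0.3,-8.8],0],[[0.1,0.3,-8.8],0]]'
python3 - <<'E'
from h import *
s=r.state();print(s['ee_pos'],s['tcp_rot'],w2v(s['ee_pos']))
grab('wrist','w3');grab('scene','s3');crop('s3',200,180,360,300,5,'s3c')
E
```

```text
clock: 3.22
ee_pos: [0.5819, -0.0305, 0.1887]
tcp_rot: [-0.0, 0.986, 0.167, 0.001]
ft_force: [0.0, 0.2, 0.2]
finger_gap: 0.0943
[ 0.58189282 -0.03054858  0.18867436] [-2.18627688e-04  9.86038275e-01  1.66514502e-01  1.18016611e-03] [ 0.04756229 -0.00100568  0.10867436]
```

View pics/w3.png

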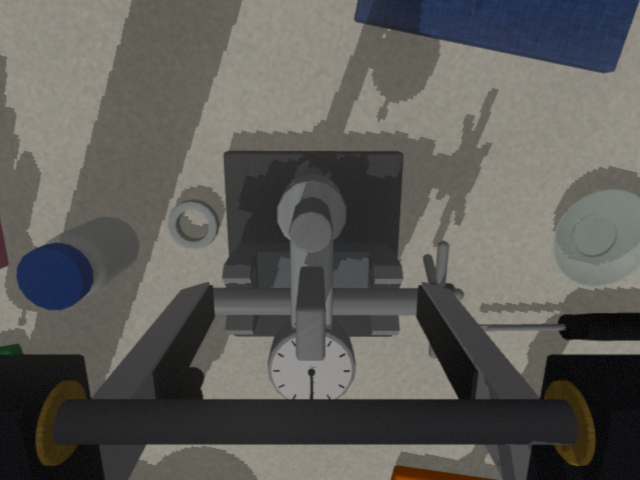

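View pics/s3c.png

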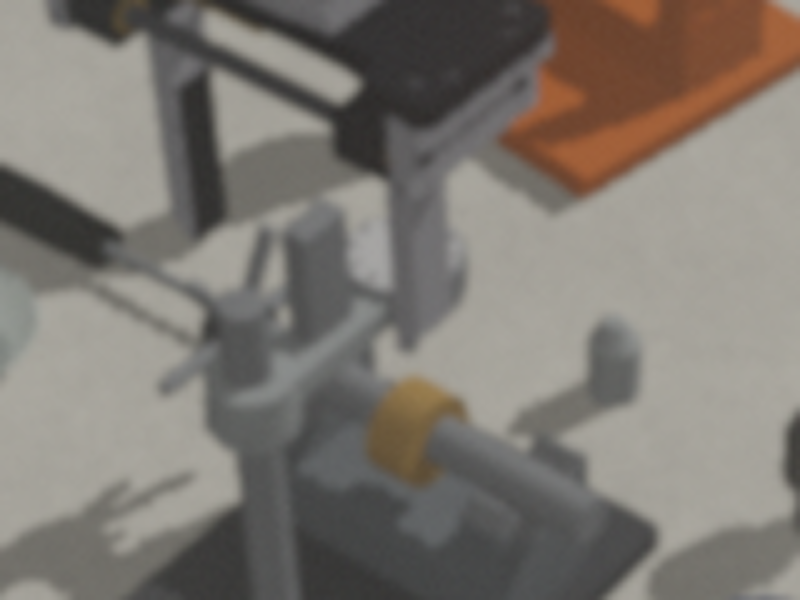

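```bash
python3 -m handwheel '[[[-0.1,0.05,-0.3],0],[[-0.1,0.05,-0.3],0],[[-0.1,0.05,-0.3],0],[[-0.1,0.05,-0.3],0],[[-0.1,0.05,-0.3],0],[[-0.1,0.05,-0.3],0],[[-0.1,0.05,-0.3],0],[[-0.1,0.05,-0.3],0]]' 0 30
python3 -m handwheel '[[[0,0,0],0],[[0,0,0],0],[[0,0,0],0]]'
python3 - <<'E'
from h import *
s=r.state();print(s['ee_pos'],s['tcp_rot'],w2v(s['ee_pos']),s['ft_force'])
grab('wrist','w4');crop('w4',230,300,410,400,4,'w4c')
E
```

```text
clock: 3.98
ee_pos: [0.5813, -0.0299, 0.186]
tcp_rot: [-0.0, 0.986, 0.167, 0.002]
ft_force: [0.2, 0.8, 0.2]
finger_gap: 0.0441
clock: 4.23
ee_pos: [0.5813, -0.0299, 0.186]
tcp_rot: [-0.0, 0.986, 0.167, 0.002]
ft_force: [-0.2, 0.7, 0.0]
finger_gap: 0.0239
[ 0.58130512 -0.02988367  0.1859885 ] [-4.47207003e-05  9.86008400e-01  1.66687296e-01  1.66714317e-03] [ 0.0472234  -0.00018554  0.1059885 ] [-0.24129693  0.67109141  0.01758669]
```

View pics/w4.png

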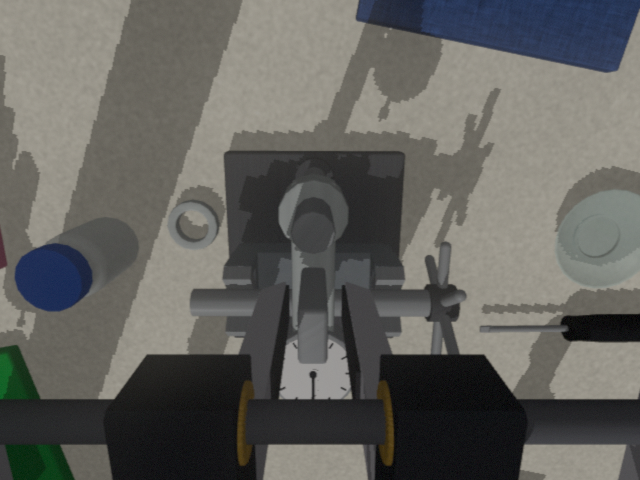

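```bash
python3 -m handwheel '[[[0,0,0],0],[[0,0,0],0],[[0,0,0],0],[[0,0,0],0],[[0,0,0],0]]'
python3 -m handwheel '[[[0,0,-0.2],0],[[0,0,-0.4],0],[[0,0,-0.6],0],[[0,0,-0.8],0],[[0,0,-1],0],[[0,0,-1],0],[[0,0,-1],0]]'
python3 - <<'E'
from h import *
s=r.state();print(s['ee_pos'],w2v(s['ee_pos']),s['ft_force'])
grab('scene','s4');crop('s4',220,190,340,290,6,'s4c');grab('wrist','w5')
E
```

```text
clock: 4.7
ee_pos: [0.5809, -0.0289, 0.186]
tcp_rot: [-0.001, 0.986, 0.167, 0.001]
ft_force: [-1.5, 5.3, 0.7]
finger_gap: 0.0118
clock: 5.28
ee_pos: [0.581, -0.0288, 0.1755]
tcp_rot: [-0.001, 0.986, 0.167, 0.001]
ft_force: [-0.7, 4.1, 2.6]
finger_gap: 0.0118
[ 0.58095547 -0.02884861  0.17554728] [0.04723021 0.00090696 0.09554728] [-0.70959897  4.11607468  2.56152308]
```

View pics/s4c.png

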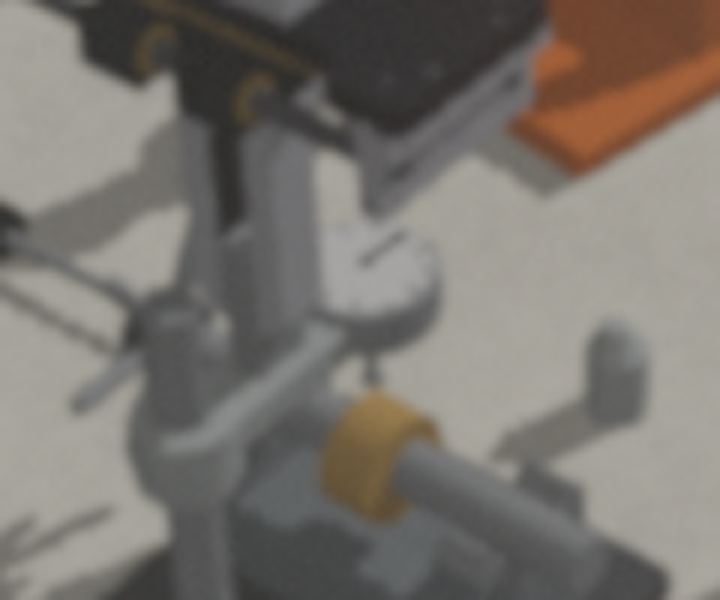

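View pics/w5.png

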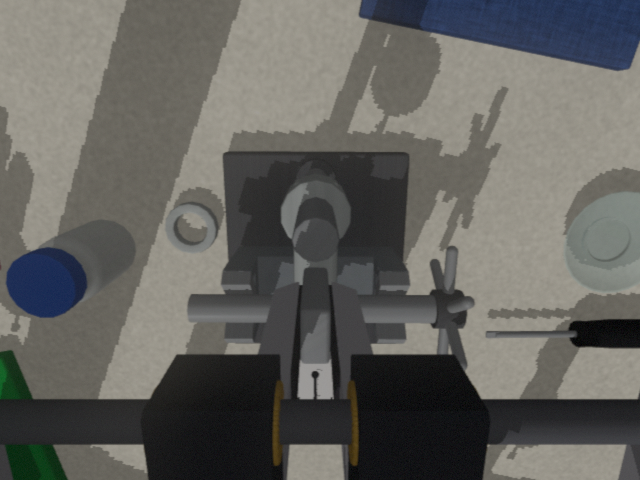

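The tab is gripped (gap 11.8 mm) and the carriage follows: it is down 10.5 mm, the plunger is still clear of the collar and the needle is at zero. I'll go on down until it makes first contact.

```bash
python3 -m handwheel '[[[0,0,-0.2],0],[[0,0,-0.4],0],[[0,0,-0.6],0],[[0,0,-0.8],0],[[0,0,-1],0],[[0,0,-1.2],0],[[0,0,-1.3],0],[[0,0,-1.3],0],[[0,0,-1.3],0]]'
python3 - <<'E'
from h import *
s=r.state();print(s['ee_pos'],w2v(s['ee_pos']),s['ft_force'])
grab('scene','s5');crop('s5',250,215,310,265,13,'s5c');grab('top','t5');crop('t5',330,170,380,220,12,'t5c')
E
```

```text
clock: 6.13
ee_pos: [0.581, -0.0288, 0.1625]
tcp_rot: [-0.001, 0.986, 0.167, 0.001]
ft_force: [-1.7, 4.0, 5.2]
finger_gap: 0.0116
[ 0.58096858 -0.02883998  0.16250006] [0.04724542 0.00091085 0.08250006] [-1.72581608  4.02717683  5.23434058]
```

View pics/s5c.png

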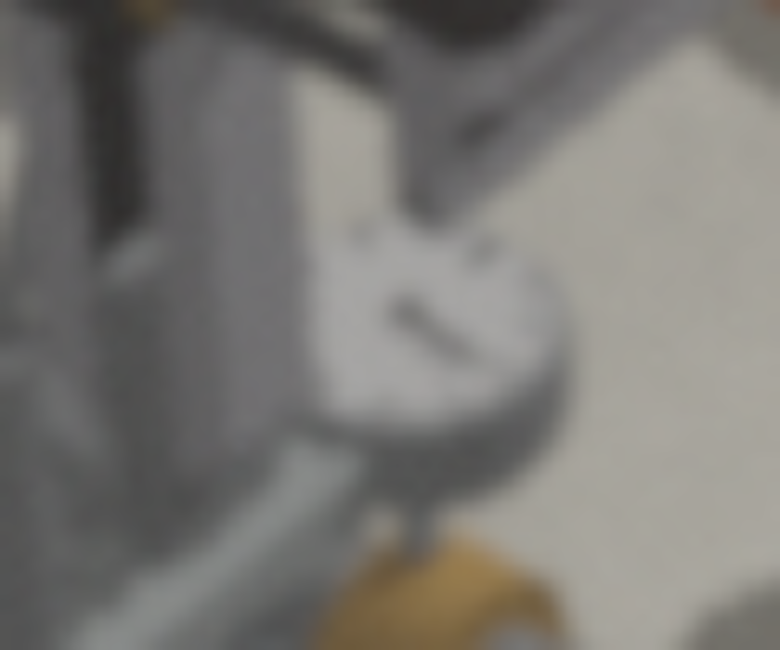

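View pics/t5c.png

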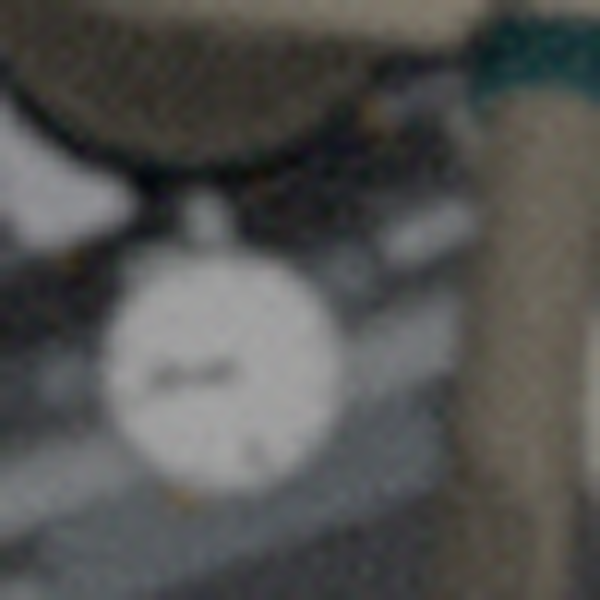

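```bash
python3 - <<'E'
from h import *
# needle angle from scene/top: project dial plane
def ndl(tag,c,t,z):
    a=w2v(w(tag,*c,z=z));b=w2v(w(tag,*t,z=z));d=b-a
    # angle clockwise from above, from -x
    return a,np.hypot(d[0],d[1]),np.arctan2(d[1],-d[0]) 
f5=lambda a,b:(250+(a+.5)/13-.5,215+(b+.5)/13-.5)
z=.172-.0235
print(ndl('s5',f5(402,308),f5(475,352),z))
g=lambda a,b:(330+(a+.5)/12-.5,170+(b+.5)/12-.5)
print(ndl('t5',g(235,369),g(150,379),z))
for zz in(.03,.035,.04,.0425,.045): print(zz,proj('s1',v2w([0,0,zz])))
# long mark check
print(w2v(w('t5',*g(258,450),z=z)),w2v(w('t5',*g(222,368),z=z)))
E
```

```text
(array([-0.00226162, -0.00093996,  0.0685    ]), np.float64(0.014694650763171915), np.float64(1.6380527392353381))
(array([-0.00152391, -0.00042445,  0.0685    ]), np.float64(0.01654635402203967), np.float64(1.8145051719618115))
0.03 (np.float64(281.05770856396697), np.float64(253.79952619878668))
0.035 (np.float64(280.93257830271386), np.float64(251.92500704352852))
0.04 (np.float64(280.8066797576822), np.float64(250.03897858072725))
0.0425 (np.float64(280.7434401641795), np.float64(249.0916151835398))
0.045 (np.float64(280.680005831337), np.float64(248.1413344854606))
[-0.01777696  0.00101031  0.0685    ] [-0.00045444  0.00185699  0.0685    ]
```

```bash
python3 - <<'E'
from h import *
im=cv2.imread('pics/s1.png').astype(np.float32)
hsv=cv2.cvtColor(cv2.imread('pics/s1.png'),cv2.COLOR_BGR2HSV)
yel=im[:,:,2]-im[:,:,0]
g=im.mean(2)
o=np.array(proj('s1',v2w([0,0,0])));ay=np.array(proj('s1',v2w([0,.05,0])))-o;ay/=np.hypot(*ay);n=np.array([-ay[1],ay[0]])
S=np.arange(-16,16.1,.5)
def prof(I,y0,y1):
    acc=0
    for y in np.linspace(y0,y1,15):
        q=np.array(proj('s1',v2w([0,y,0])))
        pts=np.float32([q+s*n for s in S]);acc=acc+cv2.remap(I,pts[None,:,0].copy(),pts[None,:,1].copy(),cv2.INTER_LINEAR)[0]
    return acc/15
a=prof(g,.03,.045);b=prof(yel,-.008,.008);c=prof(g,.072,.08);e=prof(g,-.04,-.03)
for s,x,y,z,ee in zip(S,a,c,b,e): print(s,int(x),int(y),int(z),int(ee))
E
```

```text
-16.0 150 155 10 106
-15.5 148 155 10 109
-15.0 147 154 10 111
-14.5 144 154 10 112
-14.0 142 153 10 114
-13.5 140 152 10 116
-13.0 138 151 10 118
-12.5 137 149 10 119
-12.0 137 145 11 120
-11.5 136 140 12 119
-11.0 136 134 15 117
-10.5 135 129 20 115
-10.0 135 123 28 111
-9.5 136 118 38 107
-9.0 138 113 48 104
-8.5 140 108 57 100
-8.0 141 105 63 98
-7.5 141 102 65 96
-7.0 137 101 66 97
-6.5 130 102 64 99
-6.0 123 105 63 102
-5.5 118 108 61 106
-5.0 115 110 60 109
-4.5 113 111 58 110
-4.0 111 111 57 110
-3.5 109 109 55 109
-3.0 106 106 54 106
-2.5 103 103 52 103
-2.0 99 99 51 100
-1.5 96 95 50 95
-1.0 92 92 49 92
-0.5 89 89 48 89
0.0 86 86 47 86
0.5 84 84 46 84
1.0 82 83 46 83
1.5 81 82 45 81
2.0 80 81 45 80
2.5 80 80 45 80
3.0 80 79 45 79
3.5 81 78 45 78
4.0 84 78 45 77
4.5 87 78 45 78
5.0 90 79 44 79
5.5 93 79 44 79
6.0 93 80 44 80
6.5 92 80 44 80
7.0 91 80 43 79
7.5 90 80 42 78
8.0 89 79 41 78
8.5 88 79 39 77
9.0 88 79 35 77
9.5 88 79 29 77
10.0 87 79 21 78
10.5 87 78 13 78
11.0 86 78 6 78
11.5 86 78 1 78
12.0 86 78 0 78
12.5 86 78 -2 79
13.0 86 78 -2 80
13.5 86 78 -2 80
14.0 86 78 -2 80
14.5 85 78 -1 80
15.0 84 78 -1 81
15.5 84 78 -1 82
16.0 83 77 -1 82
```

The edge profiles put the collar centre about 1.3 px off the spindle axis towards +x. So the high spot is about 1 rad over on the post side and not yet under the plunger. The needle is at about 1.7 rad (3.3 mm), so I'll go down another 1.6 mm.

```bash
python3 -m handwheel '[[[0,0,-0.08],0],[[0,0,-0.16],0],[[0,0,-0.16],0],[[0,0,-0.16],0],[[0,0,-0.16],0],[[0,0,-0.16],0],[[0,0,-0.16],0],[[0,0,-0.16],0]]'
python3 - <<'E'
from h import *
s=r.state();print(s['ee_pos'],w2v(s['ee_pos']),s['ft_force'])
grab('scene','s6');crop('s6',250,215,310,265,13,'s6c');grab('top','t6');crop('t6',330,170,380,220,12,'t6c')
E
```

```text
clock: 6.9
ee_pos: [0.581, -0.0289, 0.1611]
tcp_rot: [-0.001, 0.986, 0.167, 0.001]
ft_force: [-2.6, 3.6, 7.3]
finger_gap: 0.0119
[ 0.58097075 -0.02886623  0.1611096 ] [0.04723892 0.00088533 0.0811096 ] [-2.60991996  3.61477138  7.34600619]
```

View pics/s6c.png

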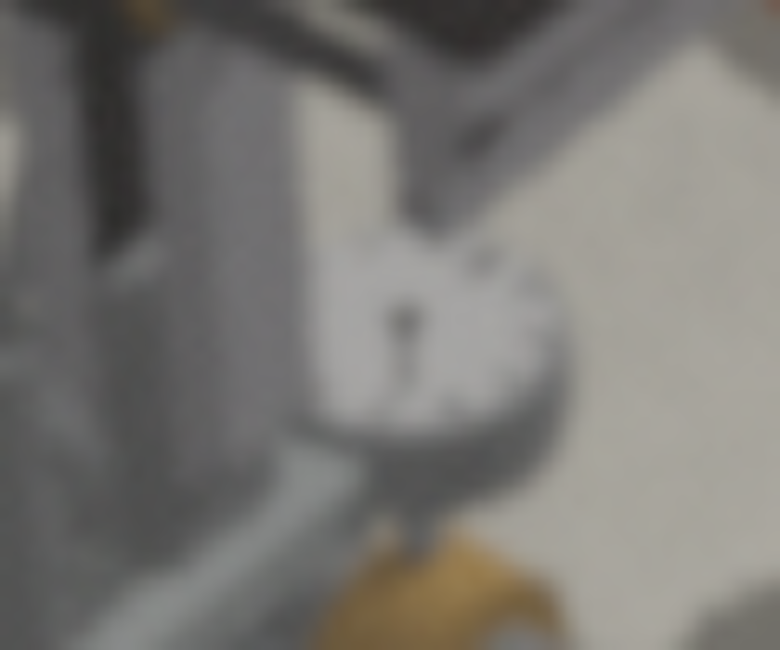

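View pics/t6c.png

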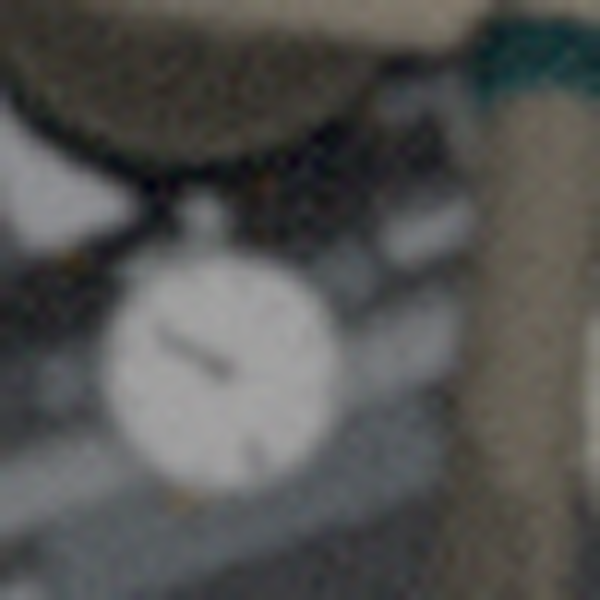

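```bash
python3 - <<'E'
from h import *
def ndl(tag,c,t,z):
    a=w2v(w(tag,*c,z=z));b=w2v(w(tag,*t,z=z));d=b-a;return np.arctan2(d[1],-d[0])
f=lambda a,b:(250+(a+.5)/13-.5,215+(b+.5)/13-.5);g=lambda a,b:(330+(a+.5)/12-.5,170+(b+.5)/12-.5)
z=.147;print(ndl('s6',f(405,315),f(403,390),z),ndl('t6',g(228,374),g(155,330),z))
E
python3 -m handwheel '[[[0,0,0],0],[[0,0,0],0],[[0,0,0],0],[[0,0,0],0],[[0,0,0],0]]'
python3 -m handwheel '[[[0,0,0],0],[[0,0,0],0],[[0,0,0],0],[[0,0,0],0],[[0,0,0],0]]' 0.4
python3 - <<'E'
from h import *
s=r.state();print(s['ee_pos'],s['ft_force'])
grab('top','t7');crop('t7',330,170,380,220,12,'t7c')
E
```

```text
2.461131408109162 2.476949167233543
clock: 7.42
ee_pos: [0.581, -0.0289, 0.1611]
tcp_rot: [-0.001, 0.986, 0.167, 0.001]
ft_force: [-2.7, 4.4, 4.7]
finger_gap: 0.0117
clock: 7.83
ee_pos: [0.581, -0.0293, 0.1607]
tcp_rot: [-0.001, 0.986, 0.167, 0.001]
ft_force: [-0.4, 0.4, 0.7]
finger_gap: 0.0373
[ 0.58104236 -0.02929625  0.16071273] [-0.39816456  0.38096703  0.67251966]
```

View pics/t7c.png

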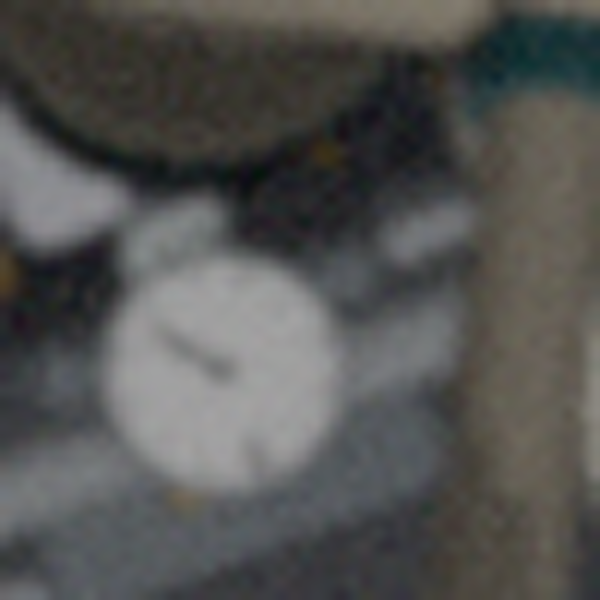

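```bash
python3 -m handwheel '[[[0,0,2],0],[[0,0,5],0],[[0,0,9],0],[[0,0,13],0],[[-2,-2,15],0],[[-5,-4,15],0],[[-7,-5,15],0],[[-7,-5,15],0],[[-7,-5,15],0]]' 0
python3 - <<'E'
from h import *
s=r.state();print(s['ee_pos'],s['ft_force'],s['joint_pos'])
grab('wrist','w8');grab('top','t8');crop('t8',330,170,380,220,12,'t8c')
L_=ld('w8');d=L_['d'];v,u=np.mgrid[0:480,0:640]
Q=np.stack([(u-L_['cx'])/L_['fx']*d,(v-L_['cy'])/L_['fy']*d,d],-1).reshape(-1,3)[d.ravel()>0]
E=L_['E'];P=(Q-E[:3,3])@E[:3,:3]
p=np.array([w2v(a) for a in P if abs(a[0]-.56)<.12 and abs(a[1]+.13)<.1 and a[2]>.03])
m=(abs(p[:,1]+.095)<.012)&(np.hypot(p[:,0],p[:,2])<.056)&(np.hypot(p[:,0],p[:,2])>.018)
q=p[m];print(len(q),q[:,1].mean())
I=np.zeros((480,480,3),np.uint8)
for a in q: cv2.circle(I,(int(240-a[0]*4000),int(240-a[2]*4000)),2,(255,255,255),-1)
cv2.circle(I,(240,240),188,(0,255,0),1)
cv2.imwrite('pics/star8.png',I)
print(w2v(-E[:3,:3].T@E[:3,3]))
E
```

```text
clock: 8.63
ee_pos: [0.5106, -0.0796, 0.3114]
tcp_rot: [-0.001, 0.986, 0.166, 0.002]
ft_force: [0.5, 0.4, 0.2]
finger_gap: 0.0002
[ 0.51061832 -0.07960164  0.31137777] [0.51789213 0.36023781 0.19672323] [-0.29157436  0.14230338  1.42380655  0.00292246  1.5722445   0.94596504]
928 -0.09287641142959845
[ 0.0424127  -0.0249505   0.41091416]
```

View pics/star8.png

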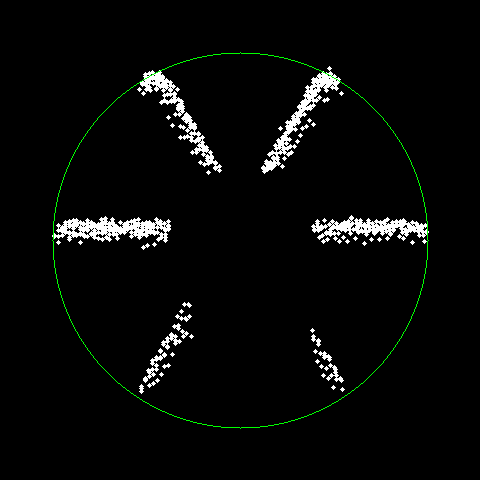

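View pics/w8.png

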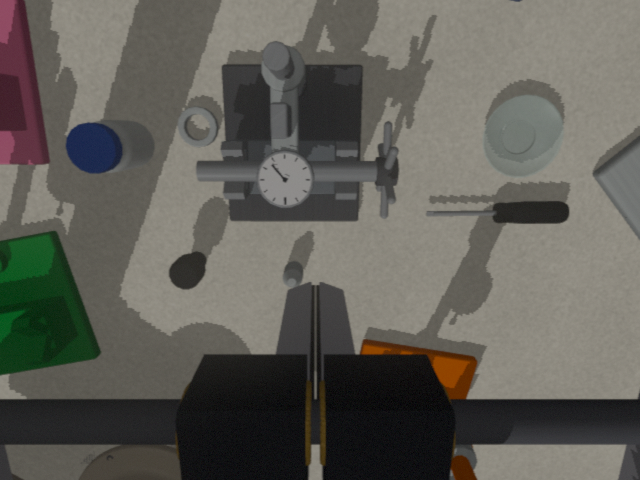

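The needle stayed at 2.47 rad after release. The star's arms stand at 0, 60 and 120 degrees. The high spot is on +x, so the +x upper arm has to be carried over the top towards -x. I'll go above its outer side with a quarter turn.

```bash
python3 -m handwheel '[[[1,-0.5,0],-0.12],[[2,-1,0],-0.24],[[3,-1.5,0],-0.36],[[4,-2,0],-0.48],[[5,-2.5,0],-0.6],[[6,-3,0],-0.72],[[7,-3.5,0],-0.84],[[8,-3.8,0],-0.96],[[9,-4,0],-1.08],[[10,-4.2,0],-1.2],[[10,-4.2,-2],-1.32],[[10,-4.2,-4],-1.44],[[10,-4.2,-6],-1.57],[[10,-4.2,-8],-1.57],[[10,-4.2,-10],-1.57],[[10,-4.2,-11],-1.57],[[10,-4.2,-11],-1.57],[[10,-4.2,-11],-1.57]]'
python3 - <<'E'
from h import *
s=r.state();print(s['ee_pos'],s['tcp_rot'],s['ft_force'],s['joint_pos'],w2v(s['ee_pos']))
grab('wrist','w9');grab('scene','s9');crop('s9',200,150,360,280,5,'s9c')
E
```

```text
clock: 10.23
ee_pos: [0.6123, -0.1206, 0.2002]
tcp_rot: [0.001, 0.815, -0.579, 0.001]
ft_force: [0.2, -0.2, 1.2]
finger_gap: 0.0004
[ 0.61228592 -0.12057449  0.20016591] [ 6.29814548e-04  8.15485520e-01 -5.78775496e-01  1.37685458e-03] [ 0.22903774 -0.21656921  1.15608219] [-3.04590311e-01  3.51508641e-01  1.40594706e+00 -2.08256635e-03
  1.38190454e+00  2.50104906e+00] [ 0.04695316 -0.09602166  0.12016591]
```

View pics/w9.png

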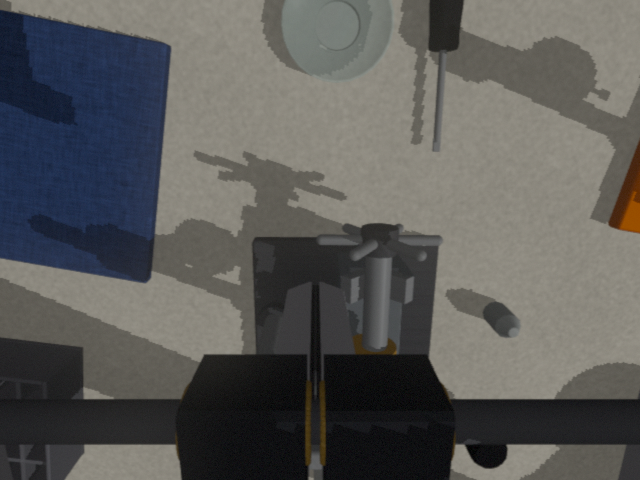

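View pics/s9c.png

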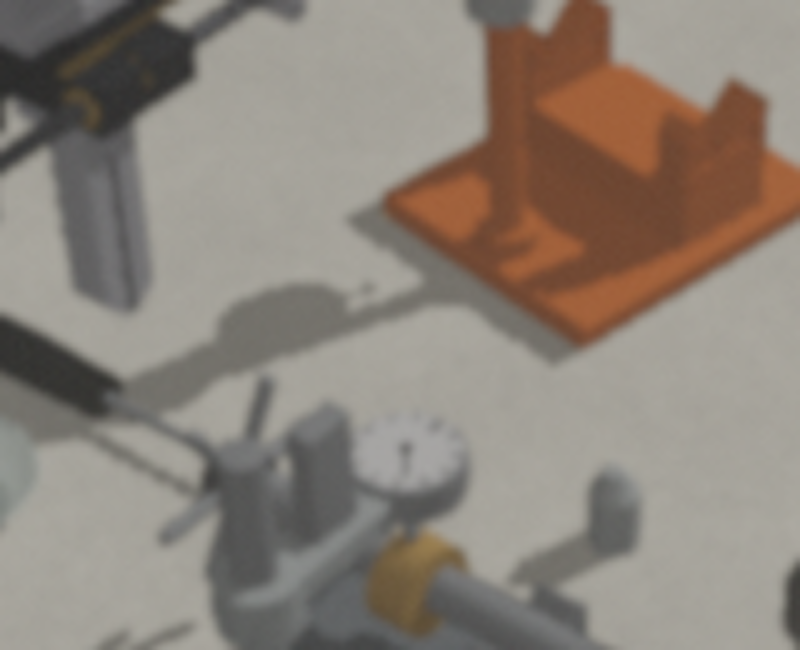

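```bash
python3 -m handwheel '[[[0,0,-2],0],[[0,0,-4],0],[[0,0,-6],0],[[0,0,-8],0],[[0,0,-8.9],0],[[0,0,-8.9],0],[[0,0,-8.9],0],[[0,0,-8.9],0]]'
python3 - <<'E'
from h import *
s=r.state();print(s['ee_pos'],s['ft_force'],w2v(s['ee_pos']))
grab('scene','s10');crop('s10',210,190,310,275,8,'s10c');grab('top','t10');crop('t10',330,160,410,220,10,'t10c');grab('wrist','w10')
E
```

```text
clock: 11.0
ee_pos: [0.6142, -0.1215, 0.1146]
tcp_rot: [-0.0, 0.815, -0.579, 0.005]
ft_force: [0.3, -0.7, -0.5]
finger_gap: 0.0004
[ 0.61424443 -0.12147425  0.11461889] [ 0.34309771 -0.7298646  -0.52793626] [ 0.04851145 -0.09751063  0.03461889]
```

View pics/s10c.png

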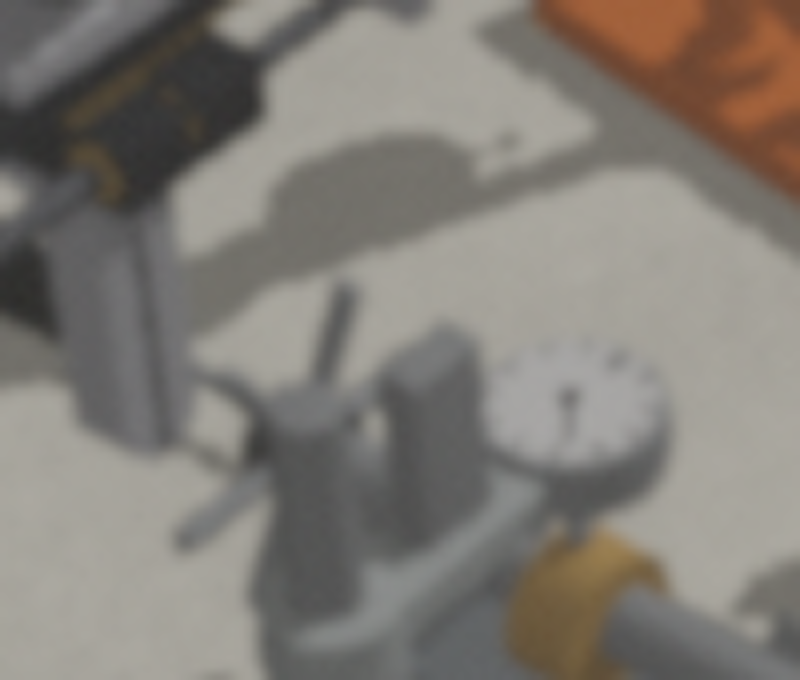

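View pics/t10c.png

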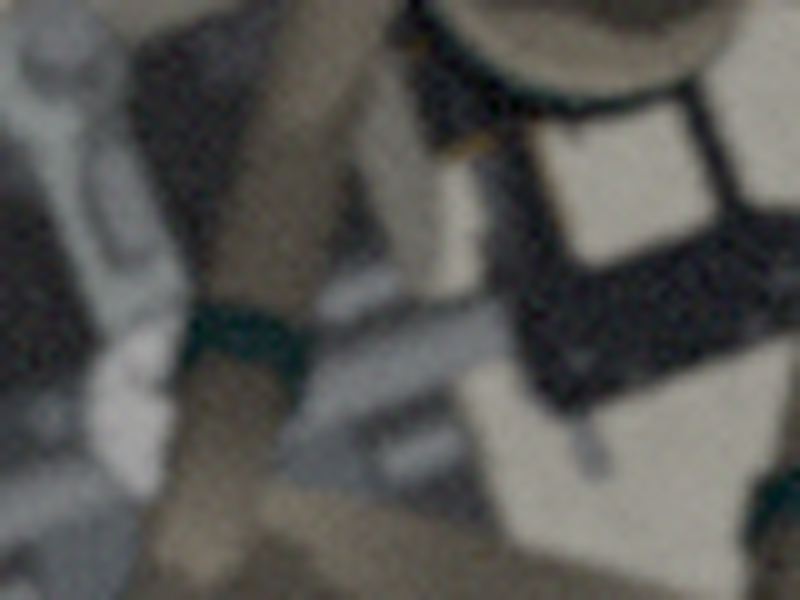

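View pics/w10.png

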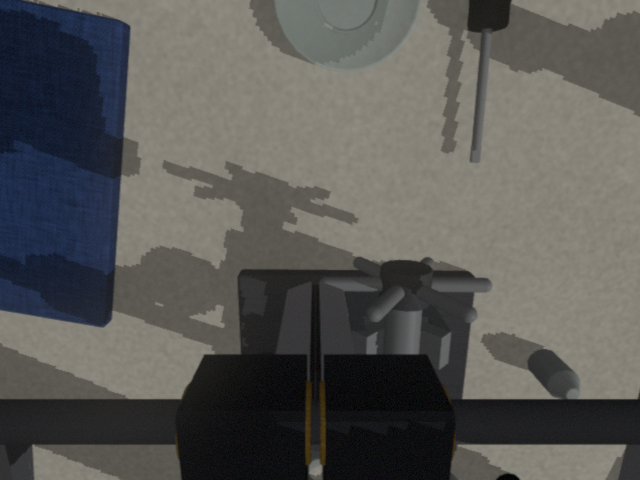

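```bash
python3 - <<'E'
from h import *
s=r.state()
f=lambda p:((np.array(proj('s10',p))+[1.2,1]-[210,190]+.5)*8).round()
print('tcp',f(s['ee_pos']))
for a in range(0,360,60):
    t=np.radians(a);print(a,f(v2w([.045*np.cos(t),-.096,.045*np.sin(t)])))
E
```

```text
tcp [151. 454.]
0 [179. 550.]
60 [225. 386.]
120 [347. 292.]
180 [417. 361.]
240 [372. 516.]
300 [255. 611.]
```

The fingertip and star arm line up in the scene view: the 60-degree arm end is at (215,380) and the fingertip at (151,454), just outside it. I'll carry the arm over in steps.

```bash
python3 -m handwheel '[[[-0.38,-0.13,-0.25],0],[[-0.76,-0.26,-0.35],0],[[-0.99,-0.34,-0.34],0],[[-1.1,-0.37,-0.3],0],[[-1.18,-0.41,-0.24],0],[[-1.3,-0.45,-0.18],0],[[-1.41,-0.49,-0.13],0],[[-1.52,-0.52,-0.07],0],[[-1.64,-0.56,-0.02],0],[[-1.64,-0.56,-0.02],0]]'
python3 - <<'E'
from h import *
s=r.state();print(s['ee_pos'],s['ft_force'],w2v(s['ee_pos']))
grab('scene','s11');crop('s11',210,190,310,275,8,'s11c')
E
```

```text
clock: 11.98
ee_pos: [0.598, -0.127, 0.1147]
tcp_rot: [-0.001, 0.815, -0.579, 0.005]
ft_force: [1.1, 1.1, 0.8]
finger_gap: 0.0005
[ 0.59804243 -0.12699843  0.11468784] [1.1154715  1.09399486 0.76380276] [ 0.03139368 -0.09745235  0.03468784]
```

View pics/s11c.png

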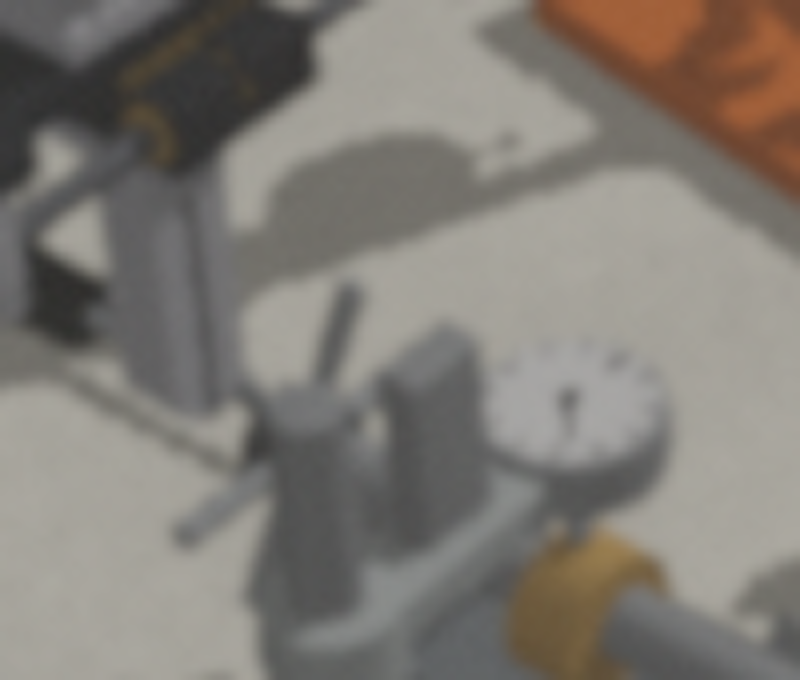

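```bash
python3 -m handwheel '[[[-0.21,-0.07,-0.05],0],[[-0.43,-0.15,-0.05],0],[[-0.63,-0.22,0],0],[[-0.85,-0.29,0.05],0],[[-1.09,-0.37,0.1],0],[[-1.31,-0.45,0.16],0],[[-1.31,-0.45,0.16],0]]'
python3 - <<'E'
from h import *
s=r.state();print(s['ee_pos'],s['ft_force'],w2v(s['ee_pos']))
grab('scene','s12');crop('s12',210,190,310,275,8,'s12c')
E
```

```text
clock: 12.62
ee_pos: [0.5871, -0.132, 0.1186]
tcp_rot: [-0.002, 0.815, -0.579, 0.008]
ft_force: [2.1, 1.9, 7.9]
finger_gap: 0.0006
[ 0.58707419 -0.13201183  0.11858817] [2.07453438 1.86898969 7.8726842 ] [ 0.01939035 -0.09861706  0.03858817]
```

View pics/s12c.png

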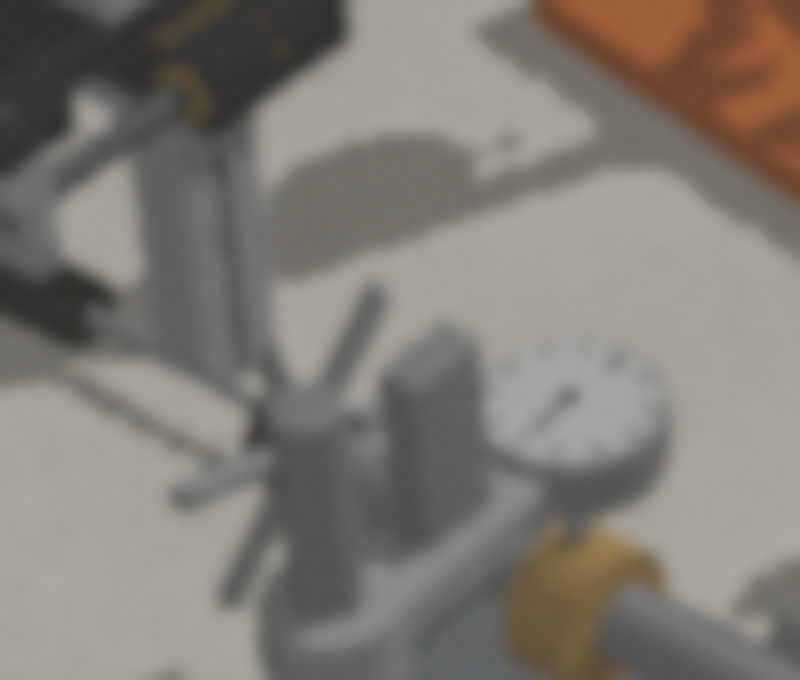

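```bash
cat >> h.py <<'E'
def star(tag,u0,v0,k,pts):
    from scipy.optimize import least_squares
    def f(p,a): t=np.radians(a);return (np.array(proj(tag,v2w([.044*np.cos(t),-.096,.044*np.sin(t)])))+[1.2,1]-[u0,v0]+.5)*k
    for pt in pts:
        A=np.arange(0,360,.5);D=[np.hypot(*(f(0,a)-pt)) for a in A];i=int(np.argmin(D));print(pt,A[i],round(D[i],1))
def ndl(tag,c,t,u0,v0,k,z=.147):
    f=lambda p:(u0+(p[0]+.5)/k-.5,v0+(p[1]+.5)/k-.5)
    a=w2v(w(tag,*f(c),z=z));b=w2v(w(tag,*f(t),z=z));d=b-a;return np.arctan2(d[1],-d[0])%(2*np.pi)
E
python3 - <<'E'
from h import *
star('s10',210,190,8,[(180,543),(345,292)])
star('s12',210,190,8,[(178,497),(375,292),(228,600)])
print(ndl('s10',(570,398),(567,440),210,190,8),ndl('s12',(572,396),(527,440),210,190,8))
E
```

```text
(180, 543) 2.0 1.1
(345, 292) 119.5 4.0
(178, 497) 20.0 4.7
(375, 292) 135.5 6.6
(228, 600) 317.0 7.0
2.4911811884985715 3.058833880353501
```

The star turned about 17 degrees and the needle went up, so the direction is right. But the tips are riding on the arm's end: 8 N upward and 2 mm too high. I'll back off, go lower and push with the fingers' flat side.

```bash
python3 -m handwheel '[[[0.5,0.17,0],0],[[1.1,0.38,0],0],[[1.1,0.38,-0.35],0],[[1.1,0.38,-0.7],0],[[1.1,0.38,-0.7],0],[[1.1,0.38,-0.7],0]]'
python3 - <<'E'
from h import *
s=r.state();print(s['ee_pos'],s['ft_force'],w2v(s['ee_pos']))
grab('scene','s13');crop('s13',210,190,310,275,8,'s13c')
E
```

```text
clock: 13.17
ee_pos: [0.5971, -0.128, 0.1103]
tcp_rot: [-0.001, 0.815, -0.579, 0.006]
ft_force: [0.3, 0.3, 0.8]
finger_gap: 0.0006
[ 0.59708869 -0.128028    0.11034173] [0.28983098 0.26599327 0.76289838] [ 0.03015646 -0.09811485  0.03034173]
```

View pics/s13c.png

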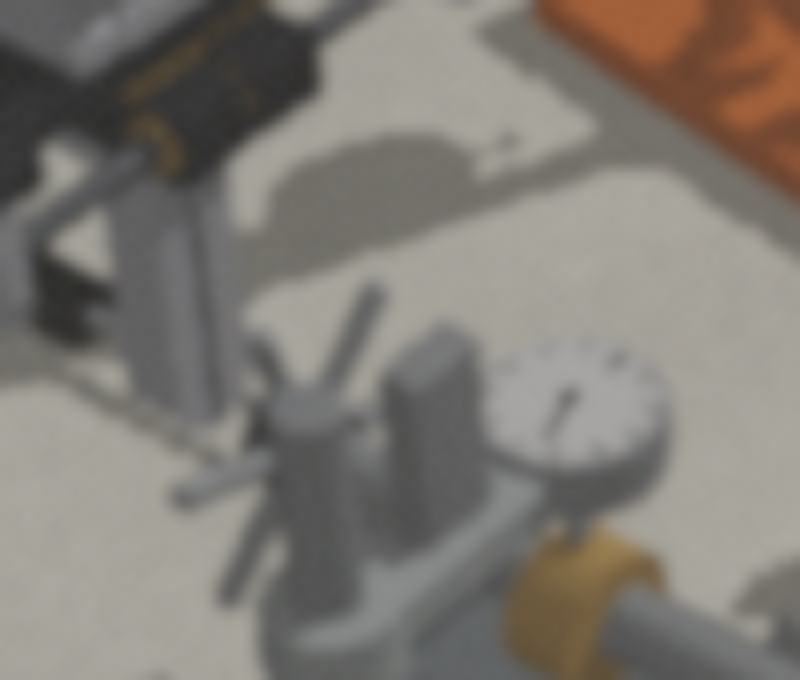

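```bash
python3 -m handwheel '[[[-0.19,-0.07,0.05],0],[[-0.38,-0.13,0.1],0],[[-0.57,-0.2,0.12],0],[[-0.76,-0.26,0.15],0],[[-0.95,-0.33,0.2],0],[[-1.13,-0.39,0.2],0],[[-1.13,-0.39,0.2],0]]'
python3 - <<'E'
from h import *
s=r.state();print(s['ee_pos'],s['ft_force'],w2v(s['ee_pos']))
grab('scene','s14');crop('s14',210,190,310,275,8,'s14c')
E
```

```text
clock: 13.8
ee_pos: [0.5859, -0.1323, 0.113]
tcp_rot: [-0.001, 0.815, -0.579, 0.007]
ft_force: [-0.0, -0.2, -0.2]
finger_gap: 0.0004
[ 0.58585308 -0.13225813  0.11302401] [-0.04880729 -0.15768117 -0.23581871] [ 0.01815564 -0.09845191  0.03302401]
```

View pics/s14c.png

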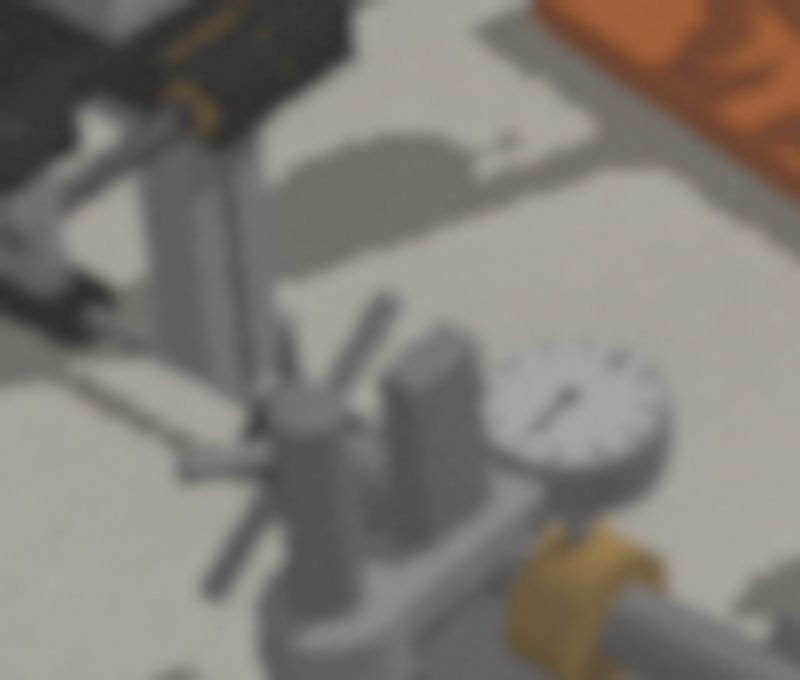

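```bash
python3 -m handwheel '[[[-0.19,-0.07,0.03],0],[[-0.38,-0.13,0.05],0],[[-0.57,-0.2,0.05],0],[[-0.76,-0.26,0.05],0],[[-0.95,-0.33,0.05],0],[[-1.04,-0.36,0.05],0],[[-1.04,-0.36,0.05],0]]'
python3 - <<'E'
from h import *
s=r.state();print(s['ee_pos'],s['ft_force'],w2v(s['ee_pos']))
grab('scene','s15');crop('s15',210,190,310,275,8,'s15c')
E
```

```text
clock: 14.43
ee_pos: [0.5751, -0.1359, 0.1134]
tcp_rot: [-0.001, 0.815, -0.579, 0.007]
ft_force: [-0.1, -0.8, 0.3]
finger_gap: 0.0005
[ 0.57507923 -0.13592267  0.11341528] [-0.09099428 -0.82409051  0.27123053] [ 0.00677573 -0.09840476  0.03341528]
```

View pics/s15c.png

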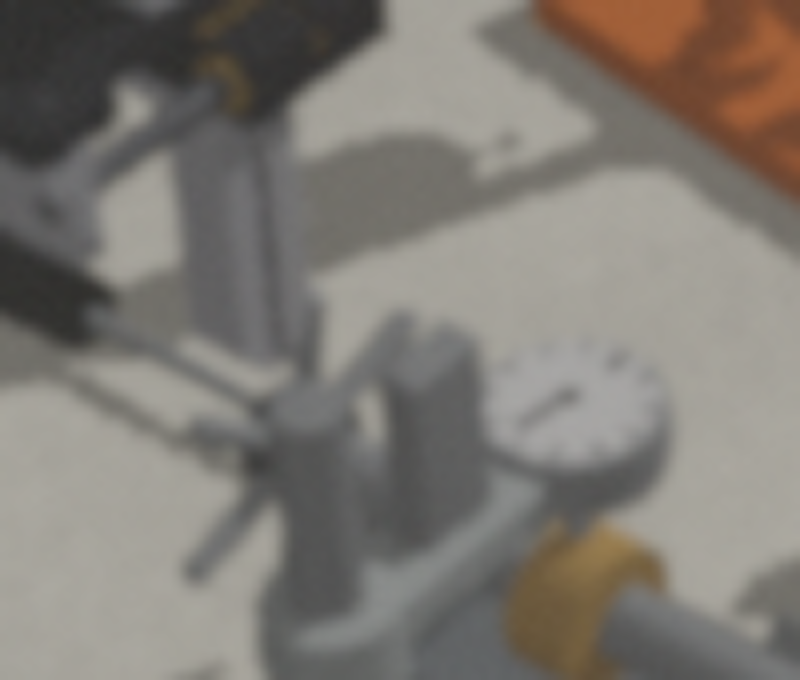

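```bash
python3 - <<'E'
from h import *
star('s14',210,190,8,[(188,466),(390,298),(215,590)])
star('s15',210,190,8,[(198,427),(405,318),(190,573)])
for t,tip in(('s13',(552,440)),('s14',(527,436)),('s15',(517,428))): print(t,ndl(t,(572,396),tip,210,190,8))
E
python3 -m handwheel '[[[-0.15,-0.05,0],0],[[-0.3,-0.1,0],0],[[-0.45,-0.16,0],0],[[-0.57,-0.2,-0.05],0],[[-0.68,-0.23,-0.1],0],[[-0.68,-0.23,-0.1],0]]'
python3 - <<'E'
from h import *
s=r.state();print(s['ee_pos'],s['ft_force'],w2v(s['ee_pos']))
grab('scene','s16');crop('s16',210,190,310,275,8,'s16c')
E
```

```text
(188, 466) 31.5 1.8
(390, 298) 144.0 7.8
(215, 590) 328.5 10.7
(198, 427) 44.5 6.3
(405, 318) 157.5 4.5
(190, 573) 347.0 1.3
s13 2.7421666750449085
s14 3.106242105110066
s15 3.3273819503795394
clock: 14.98
ee_pos: [0.5679, -0.1384, 0.1124]
tcp_rot: [-0.001, 0.815, -0.579, 0.007]
ft_force: [-0.5, 0.7, -0.4]
finger_gap: 0.0005
[ 0.56792782 -0.13837023  0.11240119] [-0.47542997  0.65527239 -0.43630676] [-0.0007829  -0.09838777  0.03240119]
```

View pics/s16c.png

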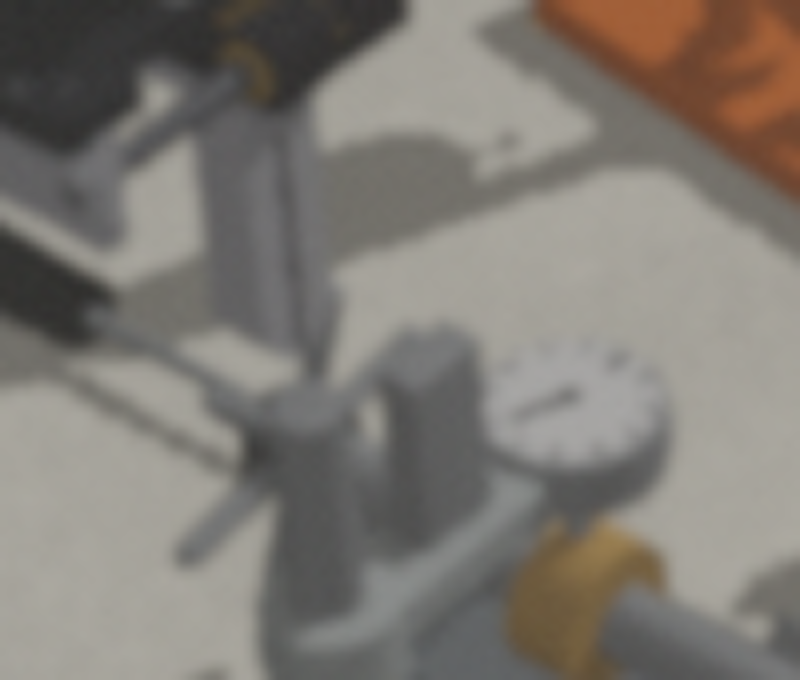

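The needle is rising smoothly with almost no force. I'll lift clear and read the dial accurately from above.

```bash
python3 -m handwheel '[[[0,0,2],0],[[0,0,5],0],[[0,0,9],0],[[0,0,13],0.12],[[-1,1,17],0.24],[[-2,2,19.9],0.36],[[-3,3,19.9],0.48],[[-4,4,19.9],0.6],[[-5,5,19.9],0.72],[[-5.7,5.9,19.9],0.84],[[-5.7,5.9,19.9],0.96],[[-5.7,5.9,19.9],1.08],[[-5.7,5.9,19.9],1.2],[[-5.7,5.9,19.9],1.32],[[-5.7,5.9,19.9],1.44],[[-5.7,5.9,19.9],1.57],[[-5.7,5.9,19.9],1.57],[[-5.7,5.9,19.9],1.57]]'
cat >> h.py <<'E'
def starplot(tag,out):
    L_=ld(tag);d=L_['d'];v,u=np.mgrid[0:480,0:640]
    Q=np.stack([(u-L_['cx'])/L_['fx']*d,(v-L_['cy'])/L_['fy']*d,d],-1).reshape(-1,3)[d.ravel()>0]
    E=L_['E'];P=(Q-E[:3,3])@E[:3,:3]
    p=np.array([w2v(a) for a in P if abs(a[0]-.56)<.12 and abs(a[1]+.13)<.1 and a[2]>.03])
    R=np.hypot(p[:,0],p[:,2]);q=p[(abs(p[:,1]+.095)<.012)&(R<.056)&(R>.018)]
    I=np.zeros((480,480,3),np.uint8)
    for a in q: cv2.circle(I,(int(240-a[0]*4000),int(240-a[2]*4000)),2,(255,255,255),-1)
    cv2.imwrite(f'pics/{out}.png',I)
    t=np.arctan2(q[:,2]-.002,q[:,0]);m=q[:,2]>.012;print('star mod60 deg',np.degrees(np.angle(np.exp(6j*t[m]).mean())/6))
E
python3 - <<'E'
from h import *
s=r.state();print(s['ee_pos'],s['ft_force'])
grab('wrist','w17');starplot('w17','star17');starplot('w8','x')
crop('w8',255,145,315,215,8,'d8');crop('w17',245,135,325,215,8,'d17')
E
```

```text
clock: 16.53
ee_pos: [0.5106, -0.0794, 0.3111]
tcp_rot: [-0.005, 0.986, 0.165, 0.004]
ft_force: [0.1, 0.2, 0.6]
finger_gap: 0.0004
[ 0.51059295 -0.07938974  0.31114035] [0.11686606 0.20394967 0.63255707]
star mod60 deg -7.390935511503214
star mod60 deg 0.11724066025350828
```

View pics/w17.png

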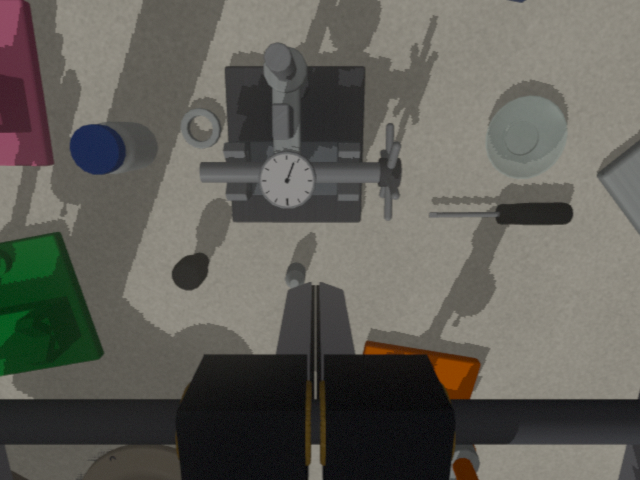

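View pics/d17.png

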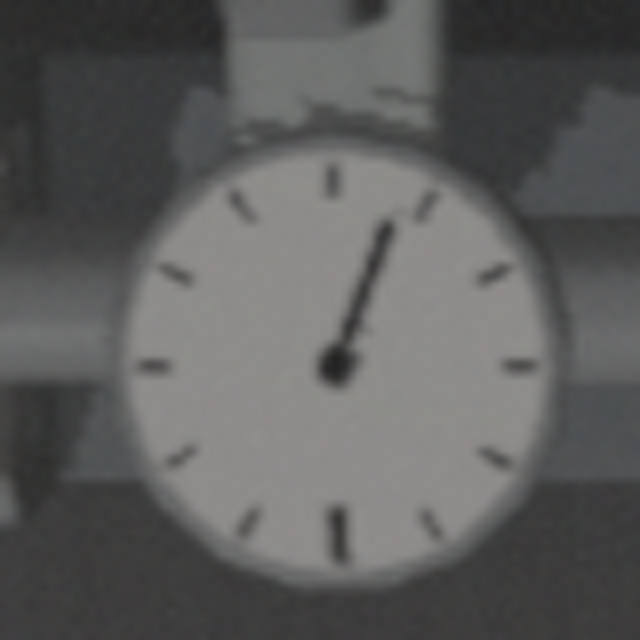

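View pics/d8.png

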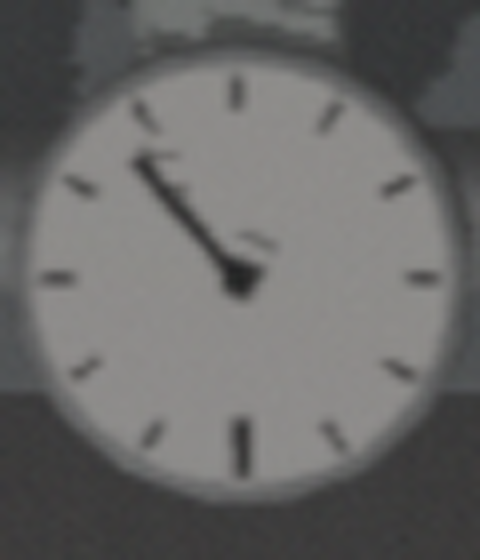

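View pics/star17.png

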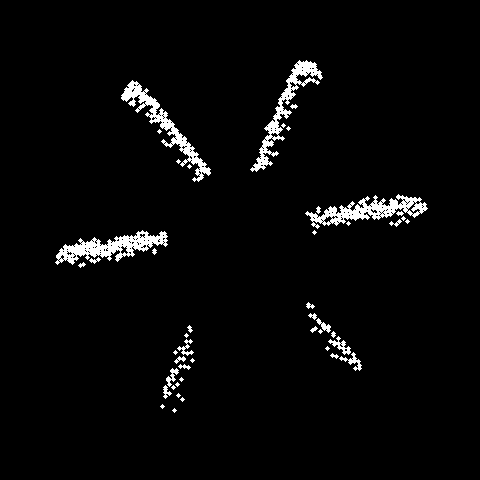

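```bash
python3 - <<'E'
from h import *
for tag in('w1','w8','w17'):
    L_=ld(tag);d=L_['d'];v,u=np.mgrid[0:480,0:640]
    Q=np.stack([(u-L_['cx'])/L_['fx']*d,(v-L_['cy'])/L_['fy']*d,d],-1).reshape(-1,3)[d.ravel()>0]
    E=L_['E'];P=(Q-E[:3,3])@E[:3,:3]
    p=np.array([w2v(a) for a in P if abs(a[0]-.55)<.15 and abs(a[1]+.05)<.15])
    print(tag)
    for n,y0,y1 in(('+end',.068,.085),('mid+',.035,.045),('mid-',-.045,-.03),('-',-.08,-.068)):
        m=(p[:,1]>y0)&(p[:,1]<y1)&(abs(p[:,0])<.007)&(p[:,2]>-.01)&(p[:,2]<.03);q=p[m]
        # fit circle radius 10: z0 = z - sqrt(r2-(x-x0)2), fit x0,z0
        from scipy.optimize import least_squares
        f=lambda a:np.hypot(q[:,0]-a[0],q[:,2]-a[1])-.01
        s=least_squares(f,[0,0],loss='soft_l1',f_scale=.001);print(n,len(q),np.round(s.x*1e3,2))
    m=(np.hypot(p[:,0],p[:,1])<.018)&(p[:,2]>.05);print('dial',np.median(p[m][:,2])*1e3)
    m=(np.hypot(p[:,0]-.085,p[:,1])<.006)&(p[:,2]>.1);print('post',np.median(p[m][:,2])*1e3,m.sum())
    m=(abs(p[:,0]-.046)<.008)&(abs(p[:,1])<.004)&(p[:,2]>.1);print('tab',np.median(p[m][:,2])*1e3)
    m=(p[:,0]>.03)&(p[:,0]<.1)&(abs(p[:,1])>.03)&(abs(p[:,1])<.07)&(p[:,2]<-.05);print('base',np.median(p[m][:,2])*1e3)
E
```

```text
w1
+end 178 [-0.18  0.01]
mid+ 110 [-0.38 -0.15]
mid- 163 [-0.55 -0.18]
- 129 [-0.31 -0.32]
dial 417.59372486676745
post 126.10810989160586 180
tab 138.5085008349984
base -63.973920069957224
w8
+end 268 [-0.1  -0.13]
mid+ 158 [-0.27 -0.18]
mid- 239 [-0.62 -0.25]
- 191 [-0.58 -0.19]
dial 346.6712992112746
post 125.94928086819851 307
tab 113.60101411835282
base -63.9757847064078
w17
+end 265 [-0.16 -0.18]
mid+ 150 [-0.19 -0.23]
mid- 237 [-0.35 -0.25]
- 192 [-0.49 -0.3 ]
dial 346.610859200431
post 125.96252741040843 303
tab 113.49884331329552
base -63.95488627596757
```

The dial gained about 2.0 mm (2.45 to 3.49 rad) over 52.6 degrees of turn, with the spindle seated and the carriage unmoved. Read this way, "any side but within 1.1 rad" means everywhere except there, and the gain fits a start near 89 degrees. About 37 degrees remain, so I'll repeat with the next arm, now at 53 degrees.

```bash
python3 -m handwheel '[[[1,-0.5,0],-0.12],[[2,-1,0],-0.24],[[3,-1.5,0],-0.36],[[4,-2,0],-0.48],[[5,-2.5,0],-0.6],[[6,-3,0],-0.72],[[7,-3.5,0],-0.84],[[8,-3.8,0],-0.96],[[9,-4,0],-1.08],[[10.4,-4.1,0],-1.2],[[10.4,-4.1,-2],-1.32],[[10.4,-4.1,-4],-1.44],[[10.4,-4.1,-6],-1.57],[[10.4,-4.1,-8],-1.57],[[10.4,-4.1,-10],-1.57],[[10.4,-4.1,-12],-1.57],[[10.4,-4.1,-12],-1.57],[[10.4,-4.1,-12],-1.57]]'
python3 - <<'E'
from h import *
s=r.state();print(s['tcp_rot'],s['ft_force'],w2v(s['ee_pos']))
E
```

```text
clock: 18.08
ee_pos: [0.614, -0.1202, 0.1904]
tcp_rot: [-0.001, 0.814, -0.581, 0.005]
ft_force: [-0.2, -0.1, 1.1]
finger_gap: 0.0007
[-7.09549793e-04  8.14001992e-01 -5.80838677e-01  5.16577971e-03] [-0.17894842 -0.08031467  1.11604815] [ 0.04866131 -0.09624028  0.11035794]
```

```bash
python3 -m handwheel '[[[0.14,0.05,-2],0],[[0.14,0.05,-4],0],[[0.14,0.05,-6],0],[[0.14,0.05,-7.5],0],[[0.14,0.05,-8.4],0],[[0.14,0.05,-8.4],0],[[0.14,0.05,-8.4],0],[[0.14,0.05,-8.4],0]]'
python3 - <<'E'
from h import *
s=r.state();print(s['ft_force'],w2v(s['ee_pos']))
grab('scene','s18');crop('s18',210,190,310,275,8,'s18c')
E
```

```text
clock: 18.75
ee_pos: [0.6166, -0.1201, 0.108]
tcp_rot: [-0.001, 0.814, -0.581, 0.007]
ft_force: [-0.2, 0.3, -0.4]
finger_gap: 0.0006
[-0.18529641  0.33529877 -0.42122572] [ 0.05120191 -0.09703114  0.02803249]
```

View pics/s18c.png

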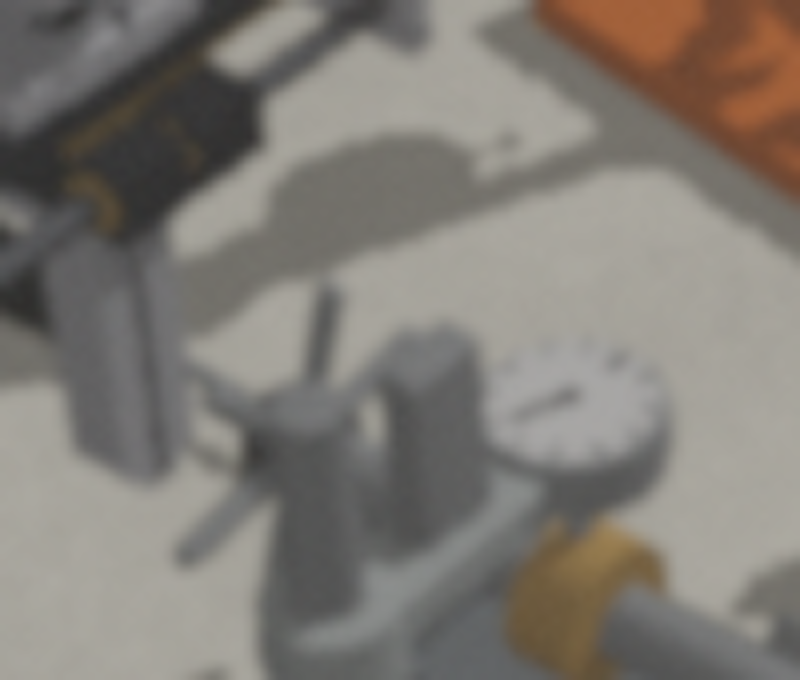

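```bash
python3 -m handwheel '[[[-0.3,-0.1,-0.2],0],[[-0.57,-0.2,-0.25],0],[[-0.76,-0.26,-0.22],0],[[-0.95,-0.33,-0.2],0],[[-1.05,-0.36,-0.15],0],[[-1.15,-0.4,-0.1],0],[[-1.32,-0.46,0],0],[[-1.51,-0.52,0.07],0],[[-1.65,-0.57,0.13],0],[[-1.8,-0.62,0.2],0],[[-1.8,-0.62,0.2],0]]'
python3 - <<'E'
from h import *
s=r.state();print(s['ft_force'],w2v(s['ee_pos']))
grab('scene','s19');crop('s19',210,190,310,275,8,'s19c')
E
```

```text
clock: 19.72
ee_pos: [0.5995, -0.1266, 0.1111]
tcp_rot: [-0.002, 0.814, -0.581, 0.008]
ft_force: [4.1, 1.5, 4.2]
finger_gap: 0.0005
[4.11770969 1.50146764 4.17889826] [ 0.03289411 -0.09752577  0.03112895]
```

View pics/s19c.png

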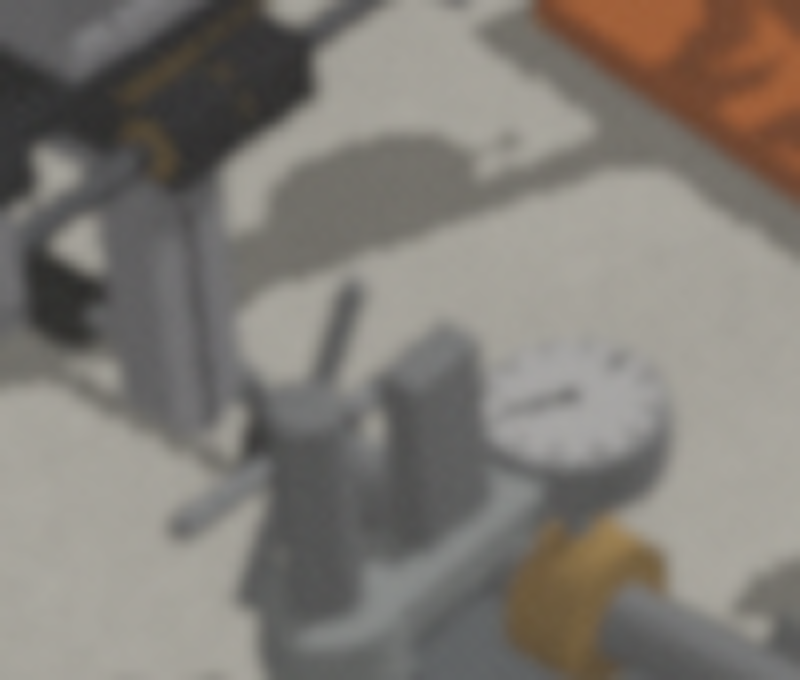

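```bash
python3 -m handwheel '[[[-0.12,-0.04,0.05],0],[[-0.24,-0.08,0.1],0],[[-0.35,-0.12,0.14],0],[[-0.46,-0.16,0.18],0],[[-0.58,-0.2,0.22],0],[[-0.71,-0.24,0.25],0],[[-0.83,-0.28,0.28],0],[[-0.95,-0.33,0.31],0],[[-1.05,-0.36,0.33],0],[[-1.15,-0.4,0.34],0],[[-1.15,-0.4,0.34],0]]'
python3 - <<'E'
from h import *
s=r.state();print(s['ft_force'],w2v(s['ee_pos']))
grab('scene','s20');crop('s20',210,190,310,275,8,'s20c')
E
```

```text
clock: 20.68
ee_pos: [0.5876, -0.1307, 0.1144]
tcp_rot: [-0.001, 0.814, -0.581, 0.008]
ft_force: [0.3, 0.1, 0.1]
finger_gap: 0.0004
[0.26435972 0.07996319 0.09389846] [ 0.02029749 -0.09751196  0.03444447]
```

View pics/s20c.png

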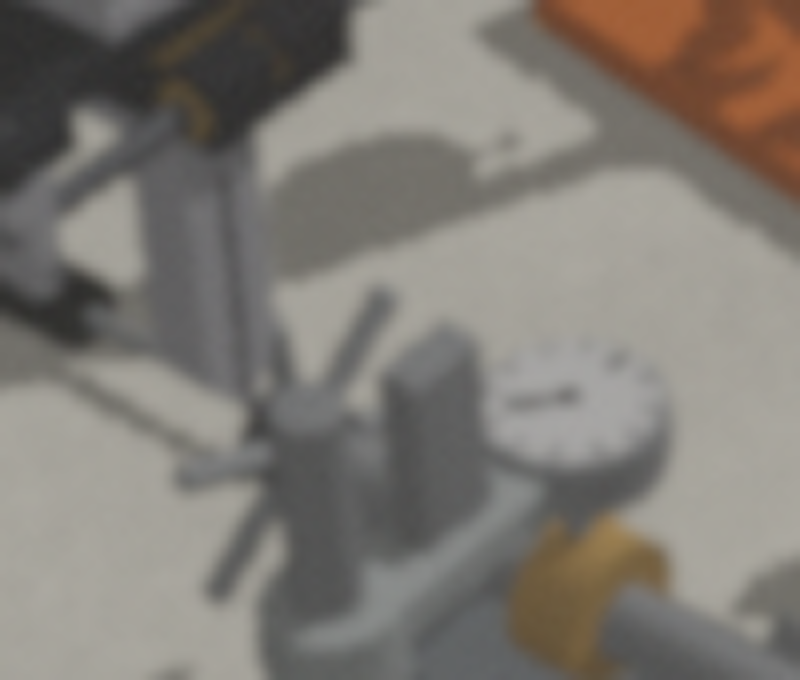

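The star has turned about 85 degrees in all, the needle is near its maximum, and there is no force on the tool. I'll back off, lift and read the dial.

```bash
python3 -m handwheel '[[[0.4,0.14,0],0],[[0.8,0.28,0.5],0],[[0.8,0.28,3],0],[[0.8,0.28,6],0],[[0,0,10],0.12],[[-1,0,14],0.24],[[-2,1,18],0.36],[[-3,2,19.7],0.48],[[-4,3,19.7],0.6],[[-5,4,19.7],0.72],[[-6,4.7,19.7],0.84],[[-7.7,5.1,19.7],0.96],[[-7.7,5.1,19.7],1.08],[[-7.7,5.1,19.7],1.2],[[-7.7,5.1,19.7],1.32],[[-7.7,5.1,19.7],1.44],[[-7.7,5.1,19.7],1.57],[[-7.7,5.1,19.7],1.57],[[-7.7,5.1,19.7],1.57]]'
python3 - <<'E'
from h import *
s=r.state();print(s['ee_pos'],s['ft_force'])
grab('wrist','w21');starplot('w21','star21')
crop('w21',245,135,325,215,8,'d21')
E
```

```text
clock: 22.32
ee_pos: [0.5108, -0.0796, 0.3117]
tcp_rot: [-0.006, 0.987, 0.163, 0.005]
ft_force: [-0.2, 0.3, 0.1]
finger_gap: 0.0002
[ 0.51080005 -0.07964403  0.31167983] [-0.17673942  0.29196335  0.07723131]
star mod60 deg 23.69825064095659
```

View pics/d21.png

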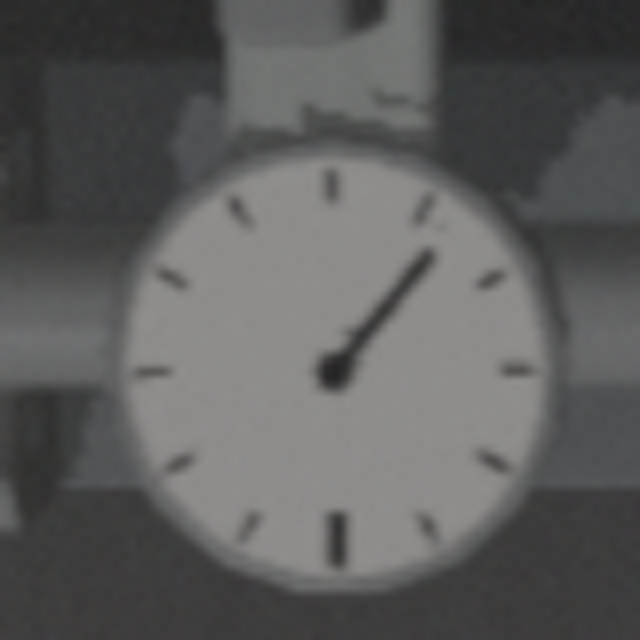

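View pics/w21.png

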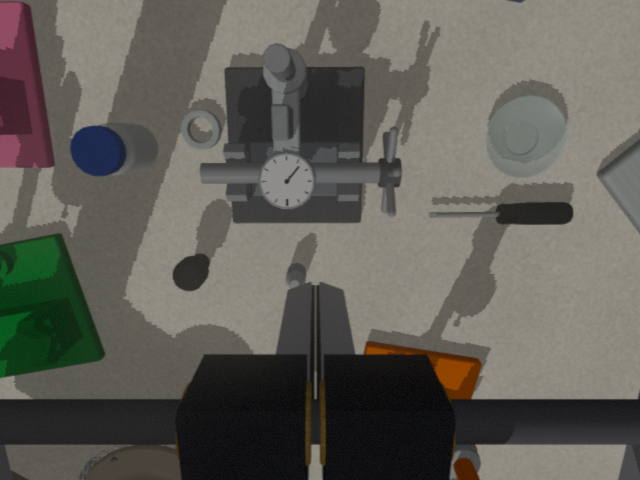

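```bash
python3 - <<'E'
from h import *
from scipy.optimize import least_squares
tag='w21';L_=ld(tag);d=L_['d'];v,u=np.mgrid[0:480,0:640]
Q=np.stack([(u-L_['cx'])/L_['fx']*d,(v-L_['cy'])/L_['fy']*d,d],-1).reshape(-1,3)[d.ravel()>0]
E=L_['E'];P=(Q-E[:3,3])@E[:3,:3]
p=np.array([w2v(a) for a in P if abs(a[0]-.55)<.15 and abs(a[1]+.05)<.15])
for y0,y1 in((.068,.085),(.035,.045),(-.045,-.03),(-.08,-.068)):
    q=p[(p[:,1]>y0)&(p[:,1]<y1)&(abs(p[:,0])<.007)&(p[:,2]>-.01)&(p[:,2]<.03)]
    print(np.round(1e3*least_squares(lambda a:np.hypot(q[:,0]-a[0],q[:,2]-a[1])-.01,[0,0],loss='soft_l1',f_scale=.001).x,2))
m=(abs(p[:,0]-.046)<.008)&(abs(p[:,1])<.004)&(p[:,2]>.1)&(p[:,2]<.16);print('tab',np.median(p[m][:,2])*1e3)
a=np.array([0,52.6,83.7]);n=np.array([2.45,3.486,3.83])
s=least_squares(lambda x:x[0]+1.309*np.cos(np.radians(x[1]-a))-n,[2.4,90]);print(s.x,s.fun)
r.sign_off()
E
```

```text
[-0.18 -0.13]
[-0.5  -0.26]
[-0.48 -0.27]
[-0.4  -0.29]
tab 113.50618545973312
[ 2.53317259 94.28535656] [-0.01464095  0.02474449 -0.01010354]
the job is handed in; nothing more can be done
```

I completed both steps and handed the job in at about 22 s. `sign_off` gives no verdict, so the result rests on my own checks.

**What I did**
- **Indicator:** I pulled it down about 25 mm by the tab. The needle read about 2.47 rad, or 4.7 mm pushed in, and held that after I let go.
- **Spindle:** I turned it about 84° by two star arms in turn. The highest needle reading I saw was about 3.8 rad, well short of the 6.1 rad stop.

**Last checks**
- **Dial:** the needle reads 3.83 rad, or 7.3 mm. A fit to three readings puts the high spot about 10° from under the plunger, well inside the 0.6 rad allowed. I stopped there and did not go past the peak to see the needle fall.
- **Seating:** depth fits put the spindle axis within 0.3 mm of its nominal height at four places along its length, with no visible tilt. The carriage had not moved.
- **Robot:** it was lifted clear and touching nothing. I did not touch the other things on the bench, and saw no shift in the last wrist view.

**What went wrong or disagreed**
- In the first push the fingertips rode up on the arm's end, pressing with about 8 N. The needle rose by roughly 0.5 mm more than it should have, so the spindle tipped briefly. It dropped back when I withdrew, and I pushed lower after that.
- I first read the task as saying the high spot starts within 1.1 rad of the top. The readings put the start at about 94°, so I took the note to mean it starts outside that range.
- The tip height from the slide travel comes out about 2 mm too high unless the carriage started about 2 mm down. I did not settle that.

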